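# Tip a batch of bearings into a storage box and clip it shut

## Task

Put every pillow-block bearing lying on the bench into the tipping pan, then lift the pan's handle to tip it to 60 degrees, hold it there for two seconds so that they slide into the storage box, and bring the pan back level. Then, with all the bearings in the box, shut its lid and fold the lid's three clip flaps right down flat against the box walls. Do not tip the pan much beyond 60 degrees, and leave the tape roll, tin and mug where they are.

Things in the scene. Friction and masses are not known exactly. Their poses are not given: they have to be found in the camera images.
- pan_floor (a point): Bare steel tipping pan on a stand, open towards the storage box. Point: centre of its floor, 144 mm long (y) by 136 mm wide inside (x), 156 mm above the table when level. Walls 30 mm high, 4 mm thick on three sides; open lip at y -72 mm, end wall and handle at +72. Axes turn with the pan: z out of the floor, y from lip to handle, x along the pivot.
- pan_handle (a point): Centre of the pan's handle: round bar 12 mm thick, 96 mm free length along the pan's x, 44 mm outside the pan's end wall, 166 mm above the table when level. Can be pinched from above by closing along the pan's y; it turns between the fingers as the pan tips.
- pan_pivot (a point): Pivot axis of the pan (along its x), 45 mm below the floor, straight below the lip when level, 111 mm above the table. Axes turn with the pan. The handle bar lies 188 mm along y and 55 mm along z from it.
- pan (a joint): Tilt of the pan: 0 level on its rest (stop), growing as the handle is lifted and the lip dips over the box; 1.047 is 60 degrees (tick on the stand's sector plate); end stop 1.45. Pan 0.4 kg; when let go it sinks back to level, damped.
- box_floor (a point): Open grey plastic storage box fixed to the same base as the pan. Point: centre of its inner floor, 11 mm above the table; 140 mm (x) by 180 mm (y) inside, walls 5 mm, rim 121 mm above the table. y points to the pan, -x is the front (robot side), z up. The whole station has the yaw of this frame.
- lid (a joint): Grey lid of the box, hinged along the far (+x) rim: 0 shut (stop), 1.57 upright, 1.75 leaning back at its end stop; starts open, 1.6 or more. Stiff hinge (about 0.3 N m), stays where left.
- lid_hinge (a point): Middle of the lid's hinge line, at box rim height (121 mm). Axes turn with the lid: -x from hinge to free edge (at x -153 mm), y along the hinge, z to the outside (upper face when shut). Lid 196 mm wide, 6 mm thick; outside face at z +6 mm, with a raised panel 2 mm more.
- flap_a (a joint): Clip flap on the lid's front edge, on the side of the pan. White plate 44 x 4 x 30 mm hinged on the lid's rim. 0: folded down flat against the box wall (stop); 1.57: straight out in the lid's plane; up to 2.2. Slightly stiff (1.5 N at the tip), stays where left, swings with the lid.
- flap_b (a joint): Clip flap on the lid's front edge, on the side away from the pan. White plate 44 x 4 x 30 mm hinged on the lid's rim. 0: folded down flat against the box wall (stop); 1.57: straight out in the lid's plane; up to 2.2. Slightly stiff (1.5 N at the tip), stays where left, swings with the lid.
- flap_c (a joint): Clip flap on the lid's side edge away from the pan (-y side of the box). White plate 44 x 4 x 30 mm hinged on the lid's rim. 0: folded down flat against the box wall (stop); 1.57: straight out in the lid's plane; up to 2.2. Slightly stiff (1.5 N at the tip), stays where left, swings with the lid.
- flap_a_hinge (a point): Middle of that flap's hinge line, on the lid's rim (3 mm above the box rim when the lid is shut, 4 mm outside the wall). 
- flap_a_tip (a point): Middle of the free edge of that flap, 30 mm from its hinge.
- flap_b_hinge (a point): Middle of that flap's hinge line, on the lid's rim (3 mm above the box rim when the lid is shut, 4 mm outside the wall). 
- flap_b_tip (a point): Middle of the free edge of that flap, 30 mm from its hinge.
- flap_c_hinge (a point): Middle of that flap's hinge line, on the lid's rim (3 mm above the box rim when the lid is shut, 4 mm outside the wall). 
- flap_c_tip (a point): Middle of the free edge of that flap, 30 mm from its hinge.
- bearing1_mid (a point): Dark steel pillow-block bearing, 160 g: base plate 60 x 26 x 12 mm with a round housing 38 mm across and 24 mm thick on its middle, 46 mm high in all. Point: its centre, 23 mm above its underside. x along the 60 mm, y across the housing's flat faces (24 mm, the easy grip from above), z up. Starts standing, x axis within 0.8 rad of world x. 2 to 4 are present.
- bearing2_mid (a point): Dark steel pillow-block bearing, 160 g: base plate 60 x 26 x 12 mm with a round housing 38 mm across and 24 mm thick on its middle, 46 mm high in all. Point: its centre, 23 mm above its underside. x along the 60 mm, y across the housing's flat faces (24 mm, the easy grip from above), z up. Starts standing, x axis within 0.8 rad of world x. 2 to 4 are present.
- bearing3_mid (a point): Dark steel pillow-block bearing, 160 g: base plate 60 x 26 x 12 mm with a round housing 38 mm across and 24 mm thick on its middle, 46 mm high in all. Point: its centre, 23 mm above its underside. x along the 60 mm, y across the housing's flat faces (24 mm, the easy grip from above), z up. Starts standing, x axis within 0.8 rad of world x. 2 to 4 are present.
- bearing4_mid (a point): Dark steel pillow-block bearing, 160 g: base plate 60 x 26 x 12 mm with a round housing 38 mm across and 24 mm thick on its middle, 46 mm high in all. Point: its centre, 23 mm above its underside. x along the 60 mm, y across the housing's flat faces (24 mm, the easy grip from above), z up. Starts standing, x axis within 0.8 rad of world x. 2 to 4 are present.
- tape: Roll of tape lying flat, 54 mm across, 18 mm high; origin under its centre. A bystander, to be left alone.
- tin: Tin standing up, 66 mm across, 100 mm high; origin under its centre. A bystander, to be left alone.
- mug: White mug, 80 mm across, 90 mm high; origin under its centre. A bystander, to be left alone.
There are look-alikes about, which are no part of the job. Leave any green, purple or yellow look-alike of the part that bears bearing1_mid alone.

How it is judged:
On the way, in this order (a step that is already met when the one before it is completed fails the run):
1. every bearing is in the level pan (x of bearing1_mid in the frame of pan_floor between -0.068 and 0.068 m and y of bearing1_mid in the frame of pan_floor between -0.072 and 0.07 m and z of bearing1_mid in the frame of pan_floor between 0 and 0.075 m and x of bearing2_mid in the frame of pan_floor between -0.068 and 0.068 m and y of bearing2_mid in the frame of pan_floor between -0.072 and 0.07 m and z of bearing2_mid in the frame of pan_floor between 0 and 0.075 m and x of bearing3_mid in the frame of pan_floor between -0.068 and 0.068 m and y of bearing3_mid in the frame of pan_floor between -0.072 and 0.07 m and z of bearing3_mid in the frame of pan_floor between 0 and 0.075 m and x of bearing4_mid in the frame of pan_floor between -0.068 and 0.068 m and y of bearing4_mid in the frame of pan_floor between -0.072 and 0.07 m and z of bearing4_mid in the frame of pan_floor between 0 and 0.075 m and value of joint pan below 0.1 rad), for 0.2 s.
2. the pan is held at 60 degrees (within 7) for a second (value of joint pan between 0.925 and 1.17 rad), for 1 s.
3. the pan is level again and every bearing is in the box (x of bearing1_mid in the frame of box_floor between -0.07 and 0.07 m and y of bearing1_mid in the frame of box_floor between -0.09 and 0.09 m and z of bearing1_mid in the frame of box_floor between 0 and 0.105 m and x of bearing2_mid in the frame of box_floor between -0.07 and 0.07 m and y of bearing2_mid in the frame of box_floor between -0.09 and 0.09 m and z of bearing2_mid in the frame of box_floor between 0 and 0.105 m and x of bearing3_mid in the frame of box_floor between -0.07 and 0.07 m and y of bearing3_mid in the frame of box_floor between -0.09 and 0.09 m and z of bearing3_mid in the frame of box_floor between 0 and 0.105 m and x of bearing4_mid in the frame of box_floor between -0.07 and 0.07 m and y of bearing4_mid in the frame of box_floor between -0.09 and 0.09 m and z of bearing4_mid in the frame of box_floor between 0 and 0.105 m and value of joint pan below 0.06 rad), for 0.2 s.
4. the lid is shut (value of joint lid below 0.08 rad), for 0.2 s.
At the end, for the whole second after the job is handed in: All bearings present lie at rest inside the box, the pan is level (within 0.06 rad), the lid is shut (within 0.06 rad) and the three flaps are folded down to within 0.25 rad of the box walls (all of step 3 and linear speed of each of bearing1, bearing2, bearing3, bearing4 below 0.03 m/s and value of joint lid below 0.06 rad and value of joint each of flap_a, flap_b, flap_c below 0.25 rad); the robot touches nothing.
It fails at once if the pan is tipped beyond 75 degrees (value of joint pan above 1.31 rad).
It fails at once if the tape is pushed away or knocked over (distance of tape from where it was at the start of the episode above 0.04 m or angle between tape's own z axis and vertical above 0.6 rad).
It fails at once if the tin is pushed away or knocked over (distance of tin from where it was at the start of the episode above 0.04 m or angle between tin's own z axis and vertical above 0.6 rad).
It fails at once if the mug is pushed away or knocked over (distance of mug from where it was at the start of the episode above 0.04 m or angle between mug's own z axis and vertical above 0.6 rad).
Of bearing1, bearing2, bearing3, bearing4 only 2 to 4 are there at a start; the rules pass over those that are not, and their reading is None.
At some moment in a run one of bearing1, bearing2, bearing3, bearing4 may be knocked a few centimetres aside while the robot is not near it.
Once in a run the grip may slacken for a moment while it holds something.
It also fails if it takes over 210 s, if anything falls off the work surface, if the arm or the gripper's body presses on something with over 40 N, if the wrist force passes 120 N, or if a joint passes its speed limit or range.

## Robot

A 7-joint arm with a two-finger parallel gripper is mounted at the origin on the work surface. World frame = base frame: x ahead of the robot, y to its left, z up, the work surface at z = 0. Lengths are in m, angles in rad, forces in N, time in s.
With the tool pointing down it reaches from about 0.4 to 0.85 m from the base axis. Payload 10.4 kg.
Tool frame: the origin (TCP) lies at the very end of the fingers, on their centre line; the grasp point (between the pads) lies 19 mm behind it; z points along the fingers, y is the direction in which the jaws open and shut (so a half turn about z gives the same grasp; the last joint's range is limited). The gripper opens to 85 mm and grips with 20 to 120 N. Pads are 22 mm wide; open, the fingers measure 114 mm over their backs; the gripper's body (76 mm by 85 mm) begins 54 mm behind the grasp point. The pads swing forward as they close: fully open they stand 13 mm farther back than shut.
Start: joints at [1.317, 0.332, -0.065, 1.46, 0.022, 1.35, -0.088], TCP at [0.143, -0.608, 0.231] pointing down, gripper open.
Joint ranges: [-2.6, 2.6], [-0.5, 2.12], [-1.47, 1.34], [0.16, 2.42], [-1.27, 4.41], [0.06, 2.06], [-2.6, 2.6]. Speed limits (rad/s): [2.22, 2.22, 2.79, 2.79, 3.14, 3.14, 3.14].

## Interface

Orientations are given as a unit quaternion [x, y, z, w].
In Python, from workcell import get_obs, camera, camera_info, hand_in gives the robot as it stands.
- The arm moves only by the tool move_arm, never from a script. Its argument "moves" is a list of rows, each a list of 3 entries, a list of its own where there are three numbers: the shift along the tool's x, y, z in units of 25 mm (1.0 is 25 mm), then the turn, a rotation vector about the tool's x, y, z in degrees, then the opening, from 0 (shut) to 1 (fully open). A call has 1 to 5 rows; each row shifts and turns the commanded pose from where the row before left it, along the tool's axes as they then stand; what a row does not reach is not made up. A row lasts 1/8 s, in which the tool goes at most 62.5 mm and 10.7 degrees, less where a joint would pass 70% of its speed; a pose out of reach is approached as far as the arm can. A call is refused whole if a number of a shift passes 1 or a number of a turn 10.7, either way. A call with a gripper value outside its range is refused whole. The fingers move at their own pace and stop on an object; "squeeze" is the grip in N (left out, the last holds). Time passes only in rows, so rows that do not move let the fingers close. It gives the time, the measured TCP pose, the force and the opening at its end, in the units of the state.
- get_obs(): the state, without advancing time (a new reading comes with each control period).
- camera(name): name is "scene" or "top" or "wrist"; returns the picture (480x640x3 uint8, red, green, blue); there is no depth.
- camera_info(name): a dict with "fx", "fy", "cx", "cy" (pixels), "D" ([k1, k2, p1, p2, k3] as OpenCV has them; the pictures are not rectified), "origin" and "rotation" of the camera in the world. Camera axes: x right, y down, z forward; pixel columns grow to the right and rows downward; lengths in m; the calibration is good to about 2 mm. A picture is of the moment at which its call begins: read the wrist's pose just before it. camera_info takes no time and is no camera call; for the wrist camera it gives the pose at the moment of the call.
- hand_in(): hands the job in, once; it reports no verdict.
The state is a dict: "clock": time; "joint_pos": joint angles; "joint_velocities": joint speeds; "tau": joint torques, N m; "position": TCP position; "ee_rot": TCP orientation; "ft_force": force on the tool from outside, world axes, zero at the start; "torque": the same for the moment, N m; "grip_width": opening from 0.0 (shut) to 1.0 (fully open).
Only numpy, scipy, OpenCV 4.12 (cv2) and the standard library are available. Lean on these libraries where they do the work, as an engineer would, in place of code of your own. Each camera call takes 0.05 s, during which the arm holds its last target. There are 200 camera calls.

## Working session

There is one attempt and no reset: what is moved stays moved. The work goes in short steps, Python scripts to look and compute and a tool call to move; the robot and the scene stay as the last step left them, time stands still between calls to the robot, and variables do not carry over. Pictures are saved under pics/ and viewed, about 12 in all and at most 16, crops included, and the job is handed in when it is done.

Besides the shell and the picture viewer there is one more tool, called after "Request:" as name([rows], argument=value, ...), one row to a line, values as JSON. move_arm: Moves the arm, as the interface text tells. Its arguments: {"type":"object","properties":{"moves":{"type":"array","items":{"type":"array"}},"squeeze":{"type":"number"}},"required":["moves"]}

```bash
mkdir -p pics; ls; python3 - <<'E'
from workcell import *
import cv2
print(get_obs())
for n in ("scene","top"):
    i=camera_info(n);print(n,i)
    cv2.imwrite(f"pics/{n}0.png",camera(n)[:,:,::-1])
E
```

```text
pics
{'clock': 0.0, 'joint_pos': array([ 1.31740868,  0.33289698, -0.06472244,  1.46096821,  0.02163128,
        1.34996526, -0.08849586]), 'joint_velocities': array([ 0.00050637, -0.00121516,  0.00114234, -0.00088675, -0.00112816,
        0.0017317 , -0.00075362]), 'tau': array([-2.85446913e-04, -6.25446153e+01,  4.87365935e-02, -3.91603124e+01,
        1.61840947e-02,  9.99039214e-03,  1.98789098e-05]), 'position': array([ 0.14286621, -0.60803053,  0.23048752]), 'ee_rot': array([ 9.93346126e-01,  1.15164580e-01, -1.37182182e-04, -7.58172047e-04]), 'ft_force': array([-1.25284568,  0.46208148, -0.1381314 ]), 'torque': array([0.01275446, 0.05046953, 0.00383691]), 'grip_width': 1.0021374259803115}
scene {'fx': 440.4455853552195, 'fy': 440.4455853552195, 'cx': 321.32702310814193, 'cy': 236.54709476291245, 'D': array([0.02866586, 0.        , 0.        , 0.        , 0.        ]), 'origin': array([ 1.16941629, -0.6260932 ,  0.69829794]), 'rotation': array([ 0.82830372,  0.31246062, -0.16139538, -0.4361569 ])}
top {'fx': 587.7388319211317, 'fy': 587.7388319211317, 'cx': 318.7036914727494, 'cy': 244.24401551797203, 'D': array([-0.06223975,  0.        ,  0.        ,  0.        ,  0.        ]), 'origin': array([0.46057833, 0.0560367 , 1.43000682]), 'rotation': array([-0.70247131,  0.70995831, -0.03911718,  0.03103373])}
```

View pics/top0.png

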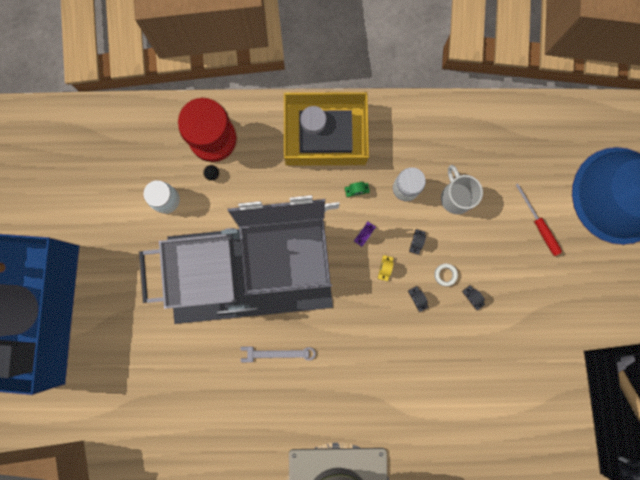

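View pics/scene0.png

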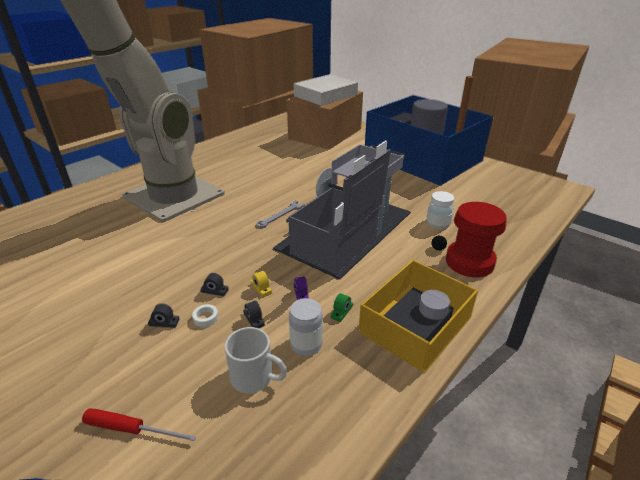

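The top view shows:
- **Dark bearings:** (418,241), (418,299) and (474,297).
- **Look-alikes:** green (357,188), purple (366,234), yellow (387,268), and a black knob at (211,173).
- **Bystanders:** tape (447,275), tin (410,184), mug (462,193).
- **Station:** box centre at about (285,255), pan (198,270), handle (148,276).

I'll check these in close crops.

```bash
python3 - <<'E'
import cv2
a=cv2.imread("pics/top0.png")
cv2.imwrite("pics/c1.png",cv2.resize(a[170:320,340:500],None,fx=5,fy=4 if 0 else 5,interpolation=cv2.INTER_CUBIC)[:750][:, :][0:750] if 0 else cv2.resize(a[220:320,380:500],None,fx=6,fy=6,interpolation=cv2.INTER_CUBIC))
cv2.imwrite("pics/c2.png",cv2.resize(a[190:330,135:345],None,fx=3.8,fy=3.8,interpolation=cv2.INTER_CUBIC))
E
cat > h.py <<'E'
import numpy as np, cv2
from scipy.spatial.transform import Rotation as R
from workcell import *
def px2w(cam,uv,z,info=None):
    i=info or camera_info(cam); K=np.array([[i['fx'],0,i['cx']],[0,i['fy'],i['cy']],[0,0,1]])
    p=cv2.undistortPoints(np.array(uv,float).reshape(-1,1,2),K,i['D'])[:,0]
    d=R.from_quat(i['rotation']).apply(np.c_[p,np.ones(len(p))]); o=i['origin']
    return o+d*((np.broadcast_to(z,len(d))-o[2])/d[:,2])[:,None]
def w2px(cam,P,info=None):
    i=info or camera_info(cam); K=np.array([[i['fx'],0,i['cx']],[0,i['fy'],i['cy']],[0,0,1]])
    r=R.from_quat(i['rotation']).inv()
    return cv2.projectPoints(np.array(P,float).reshape(-1,1,3),r.as_rotvec(),-r.apply(i['origin']),K,i['D'])[0][:,0]
E
```

```text
(no output)
```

View pics/c1.png

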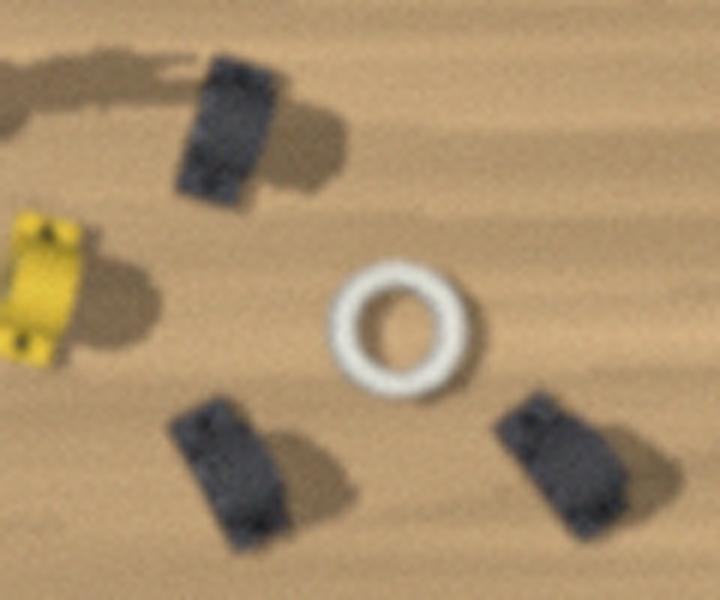

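View pics/c2.png

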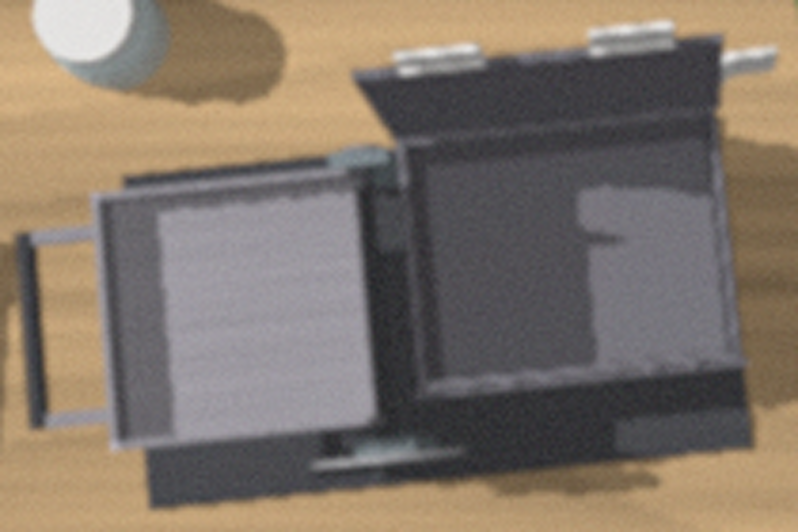

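Three dark bearings (no fourth): centres at roughly (418,242), (418.5,299) and (474,297.5). The shape and colour match the description, and the coloured ones are ignored. Next I'll work out positions.

```bash
python3 - <<'E'
from h import *
np.set_printoptions(precision=4,suppress=True)
c1=lambda p:(np.array(p,float)+.5)/6-.5+[380,220]
c2=lambda p:(np.array(p,float)+.5)/3.8-.5+[135,190]
for n,q in {'B1':[(217,58),(278,72),(240,208),(177,190)],'B2':[(168,425),(222,398),(290,528),(243,552)],'B3':[(497,427),(542,392),(632,500),(588,540)]}.items():
    w=px2w('top',c1(q),0.012)
    d=(w[2]+w[3]-w[0]-w[1])/2
    print(n,w.mean(0)[:2],np.linalg.norm(d),np.linalg.norm(w[0]-w[1]),'yaw',np.arctan2(-d[1],-d[0]))
print('tape',px2w('top',c1([(400,329)]),.018))
rim=px2w('top',c2([(425,390),(742,365),(718,110),(400,140)]),.121);print('rim',rim)
h=px2w('top',c2([(25,235),(38,428)]),.166);print('handle',h, h.mean(0))
p=px2w('top',c2([(93,195),(110,448)]),.186);print('panwall',p)
lip=px2w('top',c2([(360,180),(380,425)]),.186);print('lip',lip)
for a,b in ((rim[1],rim[0]),(rim[2],rim[3]),(rim[0],rim[3]),(rim[1],rim[2]),(h[1],h[0]),(p[1],p[0])):
    d=b-a;print(np.linalg.norm(d),np.degrees(np.arctan2(d[1],d[0])))
lt=px2w('top',c2([(355,72),(720,38)]),.27);print('lidtop',lt)
E
```

```text
B1 [ 0.6058 -0.2018] 0.057221814049995955 0.025488899149679833 yaw -0.30973520609325617
B2 [ 0.4669 -0.1992] 0.05873807985242059 0.024521768526198674 yaw 0.4884747528956788
B3 [ 0.4694 -0.335 ] 0.057250553319702954 0.023402388075329666 yaw 0.6671897856153524
tape [[ 0.5248 -0.2682  0.018 ]]
rim [[0.4853 0.2019 0.121 ]
 [0.498  0.0165 0.121 ]
 [0.6487 0.0287 0.121 ]
 [0.6327 0.2168 0.121 ]]
handle [[0.5745 0.4251 0.166 ]
 [0.465  0.4159 0.166 ]] [0.5197 0.4205 0.166 ]
panwall [[0.5949 0.3813 0.186 ]
 [0.4535 0.3698 0.186 ]]
lip [[0.6018 0.2312 0.186 ]
 [0.465  0.2196 0.186 ]]
0.1858566275485491 93.90723849465098
0.18872942131659137 94.87048766621604
0.14813291340532156 5.761507451159345
0.15124062405826513 4.644887847865544
0.10991986249626241 4.819773485370273
0.14179105904963762 4.645062632165774
lidtop [[0.6494 0.2222 0.27  ]
 [0.6656 0.0303 0.27  ]]
```

```bash
cat >> h.py <<'E'
def plan(pos,yaw,opn=None,step=24.,n=None):
    """rows (tool vertical) from the measured pose to TCP pos / tool-x yaw (deg)"""
    s=get_obs(); M=R.from_quat(s['ee_rot']); x=M.as_matrix()[:,0]
    y0=np.degrees(np.arctan2(x[1],x[0])); dy=(yaw-y0+180)%360-180
    d=np.array(pos)-s['position']; opn=s['grip_width'] if opn is None else opn
    k=n or max(1,int(np.ceil(max(np.linalg.norm(d)*1000/step,abs(dy)/10.5))))
    print('t',round(s['clock'],2),'p',s['position'].round(4),'yaw',round(y0,1),'tilt',np.degrees(np.arccos(-M.as_matrix()[2,2])).round(1),'g',round(s['grip_width'],3),'F',s['ft_force'].round(1),'d mm',(d*1000).round(1),'dyaw',round(dy,1),'rows',k)
    rows=[]
    for i in range(k):
        a=np.radians(y0+dy*i/k); c,q=np.cos(a),np.sin(a)
        t=np.array([c*d[0]+q*d[1],q*d[0]-c*d[1],-d[2]])/k/.025
        rows.append([t.round(2).tolist(),[0,0,round(-dy/k,1)],round(float(opn),2)])
    for i in range(0,k,5): print(str(rows[i:i+5]).replace(' ',''))
E
python3 -c "
from h import *
plan([.606,-.202,.15],-17.7,.6)"
```

```text
t 0.1 p [ 0.1429 -0.6081  0.2306] yaw 13.2 tilt 0.1 g 0.995 F [-0.  -0.7  0.5] d mm [463.1 406.1 -80.6] dyaw -30.9 rows 26
[[[0.84,-0.45,0.12],[0,0,np.float64(1.2)],0.6],[[0.83,-0.46,0.12],[0,0,np.float64(1.2)],0.6],[[0.82,-0.48,0.12],[0,0,np.float64(1.2)],0.6],[[0.81,-0.5,0.12],[0,0,np.float64(1.2)],0.6],[[0.8,-0.51,0.12],[0,0,np.float64(1.2)],0.6]]
[[[0.79,-0.53,0.12],[0,0,np.float64(1.2)],0.6],[[0.77,-0.55,0.12],[0,0,np.float64(1.2)],0.6],[[0.76,-0.56,0.12],[0,0,np.float64(1.2)],0.6],[[0.75,-0.58,0.12],[0,0,np.float64(1.2)],0.6],[[0.74,-0.59,0.12],[0,0,np.float64(1.2)],0.6]]
[[[0.73,-0.61,0.12],[0,0,np.float64(1.2)],0.6],[[0.71,-0.62,0.12],[0,0,np.float64(1.2)],0.6],[[0.7,-0.64,0.12],[0,0,np.float64(1.2)],0.6],[[0.69,-0.65,0.12],[0,0,np.float64(1.2)],0.6],[[0.67,-0.67,0.12],[0,0,np.float64(1.2)],0.6]]
[[[0.66,-0.68,0.12],[0,0,np.float64(1.2)],0.6],[[0.65,-0.69,0.12],[0,0,np.float64(1.2)],0.6],[[0.63,-0.71,0.12],[0,0,np.float64(1.2)],0.6],[[0.62,-0.72,0.12],[0,0,np.float64(1.2)],0.6],[[0.6,-0.73,0.12],[0,0,np.float64(1.2)],0.6]]
[[[0.59,-0.74,0.12],[0,0,np.float64(1.2)],0.6],[[0.57,-0.76,0.12],[0,0,np.float64(1.2)],0.6],[[0.55,-0.77,0.12],[0,0,np.float64(1.2)],0.6],[[0.54,-0.78,0.12],[0,0,np.float64(1.2)],0.6],[[0.52,-0.79,0.12],[0,0,np.float64(1.2)],0.6]]
[[[0.51,-0.8,0.12],[0,0,np.float64(1.2)],0.6]]
```

```bash
python3 - <<'E'
s=open('h.py').read(); a=s.index('    k=n or'); s=s[:a]+'''    a=np.radians(yaw); c,q=np.cos(a),np.sin(a)
    t=np.array([c*d[0]+q*d[1],q*d[0]-c*d[1],-d[2]])/.025
    print('t',round(s['clock'],2),'p',s['position'].round(4),'yaw',round(y0,1),'tilt',np.degrees(np.arccos(-M.as_matrix()[2,2])).round(1),'g',round(s['grip_width'],3),'F',s['ft_force'].round(1))
    print('turn first z',round(float(-dy),1),'then units',t.round(2),'min rows',np.ceil(abs(t).max()))
'''
open('h.py','w').write(s)
E
```

Request:
move_arm([
  [[0, 0, 0], [0, 0, 10.3], 0.6],
  [[0, 0, 0], [0, 0, 10.3], 0.6],
  [[0, 0, 0], [0, 0, 10.3], 0.6],
  [[0.58, -0.96, 0.1], [0, 0, 0], 0.6],
  [[0.58, -0.96, 0.1], [0, 0, 0], 0.6],
])

```text
clock: 0.72
position: [0.1855, -0.5709, 0.2257]
ee_rot: [0.988, -0.154, -0.0, -0.0]
ft_force: [0.5, -0.1, -0.2]
grip_width: 0.602
```

Request:
move_arm([
  [[0.58, -0.96, 0.1], [0, 0, 0], 0.6],
  [[0.58, -0.96, 0.1], [0, 0, 0], 0.6],
  [[0.58, -0.96, 0.1], [0, 0, 0], 0.6],
  [[0.58, -0.96, 0.1], [0, 0, 0], 0.6],
  [[0.58, -0.96, 0.1], [0, 0, 0], 0.6],
])

```text
clock: 1.35
position: [0.2912, -0.4783, 0.2134]
ee_rot: [0.988, -0.154, -0.0, -0.0]
ft_force: [0.4, -0.5, 0.4]
grip_width: 0.599
```

Request:
move_arm([
  [[0.58, -0.96, 0.1], [0, 0, 0], 0.6],
  [[0.58, -0.96, 0.1], [0, 0, 0], 0.6],
  [[0.58, -0.96, 0.1], [0, 0, 0], 0.6],
  [[0.58, -0.96, 0.1], [0, 0, 0], 0.6],
  [[0.58, -0.96, 0.1], [0, 0, 0], 0.6],
])

```text
clock: 1.98
position: [0.3967, -0.3861, 0.2009]
ee_rot: [0.988, -0.154, -0.0, -0.0]
ft_force: [0.7, -0.2, 0.0]
grip_width: 0.603
```

Request:
move_arm([
  [[0.58, -0.96, 0.1], [0, 0, 0], 0.6],
  [[0.58, -0.96, 0.1], [0, 0, 0], 0.6],
  [[0.58, -0.96, 0.1], [0, 0, 0], 0.6],
  [[0.58, -0.96, 0.1], [0, 0, 0], 0.6],
  [[0.58, -0.96, 0.1], [0, 0, 0], 0.6],
])

```text
clock: 2.6
position: [0.5022, -0.2938, 0.1883]
ee_rot: [0.988, -0.154, -0.0, -0.0]
ft_force: [0.2, -0.7, -0.3]
grip_width: 0.602
```

```bash
python3 -c "
from h import *
plan([.606,-.202,.15],-17.7,.6)
i=camera_info('wrist');print(i)
cv2.imwrite('pics/w1.png',camera('wrist')[:,:,::-1])"
```

```text
t 2.6 p [ 0.5022 -0.2938  0.1883] yaw -17.7 tilt 0.0 g 0.602 F [ 0.2 -0.7 -0.3]
turn first z 0.0 then units [ 2.84 -4.76  1.53] min rows 5.0
{'fx': 369.9838973468523, 'fy': 369.9838973468523, 'cx': 320.25933838495376, 'cy': 235.41976484331636, 'D': array([-0.03963979,  0.        ,  0.        ,  0.        ,  0.        ]), 'origin': array([ 0.579212  , -0.31943933,  0.33107437]), 'rotation': array([-0.58278205,  0.79673322,  0.12916143, -0.09433229])}
```

Request:
move_arm([
  [[0.57, -0.95, 0.3], [0, 0, 0], 0.6],
  [[0.57, -0.95, 0.3], [0, 0, 0], 0.6],
  [[0.57, -0.95, 0.3], [0, 0, 0], 0.6],
  [[0.57, -0.95, 0.3], [0, 0, 0], 0.6],
  [[0.56, -0.96, 0.33], [0, 0, 0], 0.6],
])

```text
clock: 3.28
position: [0.6059, -0.2023, 0.1499]
ee_rot: [0.988, -0.154, -0.0, 0.0]
ft_force: [0.5, -0.7, -0.2]
grip_width: 0.602
```

View pics/w1.png

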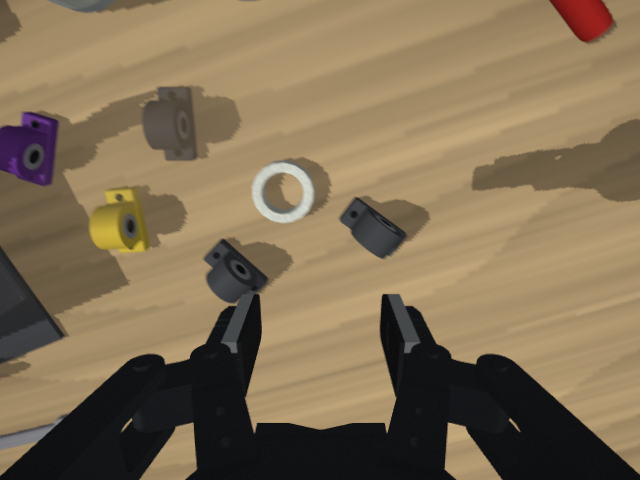

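B1 at (170,123) is lit and looks grey-brown, but it isn't a coloured look-alike. B2 is at (235,270) and B3 at (373,228), with the tape at (283,192). I'll check my estimates against this view.

```bash
python3 - <<'E'
from h import *
i={'fx': 369.98,'fy':369.98,'cx':320.26,'cy':235.42,'D':np.array([-0.03963979,0,0,0,0]),'origin':np.array([ 0.579212,-0.31943933,0.33107437]),'rotation':np.array([-0.58278205,0.79673322,0.12916143,-0.09433229])}
im=cv2.imread('pics/w1.png')
for x,y,a in ((.606,-.202,-.31),(.467,-.1993,.488),(.4695,-.335,.667)):
    c,s=np.cos(a),np.sin(a)
    P=[[x+c*u-s*v,y+s*u+c*v,.012] for u,v in ((.03,.013),(.03,-.013),(-.03,-.013),(-.03,.013))]
    cv2.polylines(im,[np.int32(w2px('w',P,i).round())],True,(0,0,255),1)
    print(w2px('w',[[x,y,.023]],i).round())
cv2.imwrite('pics/w1o.png',cv2.resize(im[70:310,80:420],None,fx=2.3,fy=2.3,interpolation=cv2.INTER_CUBIC))
E
```

```text
[[172. 127.]]
[[232. 278.]]
[[375. 233.]]
```

View pics/w1o.png

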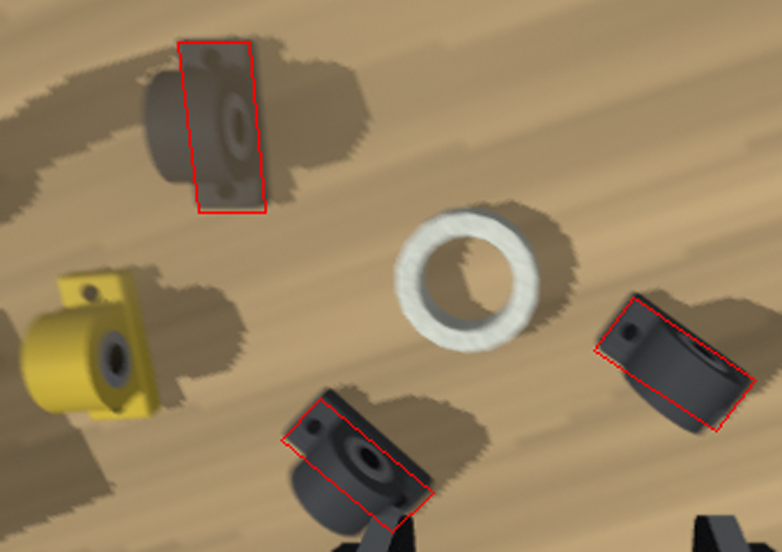

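B1's overlay fits within about 2 mm (B2 and B3 within about 3 mm). Descending on B1.

Request:
move_arm([
  [[0, 0, 0.95], [0, 0, 0], 0.6],
  [[0, 0, 0.95], [0, 0, 0], 0.6],
  [[0, 0, 0.95], [0, 0, 0], 0.6],
  [[0, 0, 0.95], [0, 0, 0], 0.6],
  [[0, 0, 0.95], [0, 0, 0], 0.6],
], squeeze=60)

```text
clock: 3.9
position: [0.6051, -0.2028, 0.0306]
ee_rot: [0.988, -0.154, -0.0, 0.0]
ft_force: [-0.6, -0.4, -1.2]
grip_width: 0.601
```

Request:
move_arm([
  [[0, 0, 0.6], [0, 0, 0], 0.6],
  [[0, 0, 0], [0, 0, 0], 0],
  [[0, 0, 0], [0, 0, 0], 0],
  [[0, 0, 0], [0, 0, 0], 0],
  [[0, 0, 0], [0, 0, 0], 0],
])

```text
clock: 4.53
position: [0.6058, -0.2029, 0.0173]
ee_rot: [0.988, -0.154, 0.0, 0.0]
ft_force: [-0.1, -0.3, -0.1]
grip_width: 0.272
```

Request:
move_arm([
  [[0, 0, -0.5], [0, 0, 0], 0],
  [[0, 0, -1], [0, 0, 0], 0],
  [[0, 0, -1], [0, 0, 0], 0],
  [[0, 0, -1], [0, 0, 0], 0],
  [[0, 0, -1], [0, 0, 0], 0],
])

```text
clock: 5.15
position: [0.6056, -0.2027, 0.1312]
ee_rot: [0.988, -0.154, 0.0, 0.0]
ft_force: [0.3, 0.1, -2.0]
grip_width: 0.272
```

Request:
move_arm([
  [[0, 0, -1], [0, 0, 0], 0],
  [[0, 0, -1], [0, 0, 0], 0],
  [[0, 0, -1], [0, 0, 0], 0],
  [[0, 0, -1], [0, 0, 0], 0],
  [[0, 0, -1], [0, 0, 0], 0],
])

```text
clock: 5.78
position: [0.6054, -0.2026, 0.2562]
ee_rot: [0.988, -0.154, 0.0, 0.0]
ft_force: [0.6, -0.0, -1.3]
grip_width: 0.273
```

```bash
cat >> h.py <<'E'
EX=np.array([np.cos(.082),np.sin(.082),0]); EY=np.array([-EX[1],EX[0],0])
BOX=np.array([.5662,.116,0]); PAN=np.array([.5297,.3037,0])
def pan(x,y,z): return PAN+x*EX+y*EY+[0,0,z]
E
python3 -c "
from h import *
p=pan(.03,.035,.26);print(p)
plan(p,94.7)
cv2.imwrite('pics/w2.png',camera('wrist')[:,:,::-1])"
```

```text
[0.55673241 0.34103964 0.26      ]
t 5.78 p [ 0.6054 -0.2026  0.2562] yaw -17.7 tilt 0.0 g 0.273 F [ 0.6 -0.  -1.3]
turn first z -112.4 then units [21.83 -0.16 -0.15] min rows 22.0
```

Request:
move_arm([
  [[0, 0, 0], [0, 0, -10.22], 0],
  [[0, 0, 0], [0, 0, -10.22], 0],
  [[0, 0, 0], [0, 0, -10.22], 0],
  [[0, 0, 0], [0, 0, -10.22], 0],
  [[0, 0, 0], [0, 0, -10.22], 0],
])

```text
clock: 6.45
position: [0.6053, -0.2026, 0.2545]
ee_rot: [0.957, 0.29, 0.0, 0.0]
ft_force: [-1.3, 1.0, -1.4]
grip_width: 0.269
```

Request:
move_arm([
  [[0, 0, 0], [0, 0, -10.22], 0],
  [[0, 0, 0], [0, 0, -10.22], 0],
  [[0, 0, 0], [0, 0, -10.22], 0],
  [[0, 0, 0], [0, 0, -10.22], 0],
  [[0, 0, 0], [0, 0, -10.22], 0],
])

```text
clock: 7.08
position: [0.6053, -0.2027, 0.2544]
ee_rot: [0.738, 0.675, -0.0, 0.0]
ft_force: [0.2, -0.3, -1.9]
grip_width: 0.268
```

Request:
move_arm([
  [[0, 0, 0], [0, 0, -10.22], 0],
  [[0.97, 0, 0], [0, 0, 0], 0],
  [[0.97, 0, 0], [0, 0, 0], 0],
  [[0.97, 0, 0], [0, 0, 0], 0],
  [[0.97, 0, 0], [0, 0, 0], 0],
])

```text
clock: 7.7
position: [0.5973, -0.1036, 0.2546]
ee_rot: [0.677, 0.736, 0.0, 0.0]
ft_force: [0.9, 0.3, -1.0]
grip_width: 0.266
```

Request:
move_arm([
  [[0.97, 0, 0], [0, 0, 0], 0],
  [[0.97, 0, 0], [0, 0, 0], 0],
  [[0.97, 0, 0], [0, 0, 0], 0],
  [[0.97, 0, 0], [0, 0, 0], 0],
  [[0.97, 0, 0], [0, 0, 0], 0],
])

```text
clock: 8.32
position: [0.5869, 0.0171, 0.2545]
ee_rot: [0.677, 0.736, -0.0, 0.0]
ft_force: [0.7, -0.3, -2.0]
grip_width: 0.268
```

Request:
move_arm([
  [[0.97, 0, 0], [0, 0, 0], 0],
  [[0.97, 0, 0], [0, 0, 0], 0],
  [[0.97, 0, 0], [0, 0, 0], 0],
  [[0.97, 0, 0], [0, 0, 0], 0],
  [[0.97, 0, 0], [0, 0, 0], 0],
])

```text
clock: 8.95
position: [0.5766, 0.1378, 0.2545]
ee_rot: [0.677, 0.736, 0.0, 0.0]
ft_force: [0.1, 0.1, -2.2]
grip_width: 0.27
```

```bash
python3 -c "
from h import *
plan(pan(.03,.035,.26),94.7)
cv2.imwrite('pics/w3.png',camera('wrist')[:,:,::-1]); print({k:v.tolist() if hasattr(v,'tolist') else v for k,v in camera_info('wrist').items()})"
```

```text
t 8.95 p [0.5766 0.1378 0.2545] yaw 94.8 tilt 0.0 g 0.27 F [ 0.1  0.1 -2.2]
turn first z 0.1 then units [ 8.17 -0.12 -0.22] min rows 9.0
{'fx': 369.9838973468523, 'fy': 369.9838973468523, 'cx': 320.25933838495376, 'cy': 235.41976484331636, 'D': [-0.03963979043836259, 0.0, 0.0, 0.0, 0.0], 'origin': [0.5682055942384507, 0.221452115048944, 0.39758506507408714], 'rotation': [0.9863495507991584, 0.04340946378442944, 0.0073421007920954386, 0.15867033638397982]}
```

View pics/w3.png

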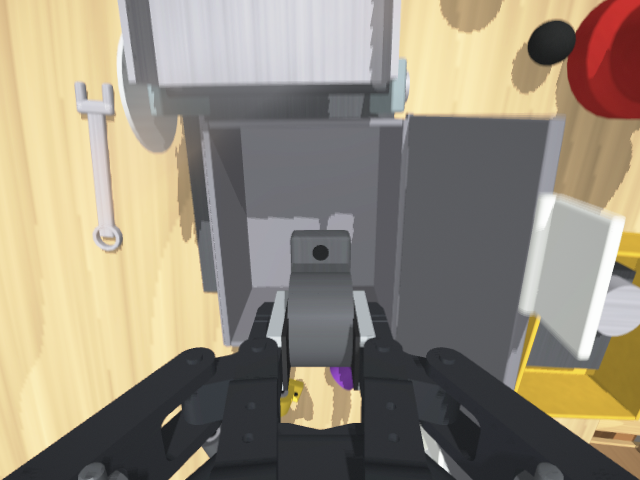

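The wrist view shows the pan lip corners at about (135,83) and (386,83), the box front rim from (201,118) to (226,345), and the right rim at (402,118). The bearing is held firmly.

```bash
python3 - <<'E'
from h import *
i={'fx': 369.98,'fy':369.98,'cx':320.26,'cy':235.42,'D':np.array([-0.03963979,0,0,0,0]),'origin':np.array([0.5682055942384507, 0.221452115048944, 0.39758506507408714]),'rotation':np.array([0.9863495507991584, 0.04340946378442944, 0.0073421007920954386, 0.15867033638397982])}
def st(P,o): d=P-o; return np.c_[d@EX,d@EY]*1000
print('lip rel PAN',st(px2w('w',[(135,83),(386,83)],.156,i),PAN))
print('rim rel BOX',st(px2w('w',[(201,118),(226,345),(402,118)],.121,i),BOX))
E
```

```text
lip rel PAN [[-82.13141546 -66.96058284]
 [ 71.78320159 -66.81679205]]
rim rel BOX [[-74.75483604 101.83694163]
 [-70.79770084 -88.28139606]
 [ 69.42194132 102.53062276]]
```

Request:
move_arm([
  [[0.91, -0.02, 0], [0, 0, 0], 0],
  [[0.91, -0.02, 0], [0, 0, 0], 0],
  [[0.91, -0.02, 0], [0, 0, 0], 0],
  [[0.91, -0.02, 0], [0, 0, 0], 0],
  [[0.91, -0.02, 0], [0, 0, 0], 0],
])

```text
clock: 9.62
position: [0.5645, 0.2506, 0.2545]
ee_rot: [0.677, 0.736, 0.0, 0.0]
ft_force: [-0.1, -0.8, -2.5]
grip_width: 0.273
```

Request:
move_arm([
  [[0.91, -0.02, 0], [0, 0, 0], 0],
  [[0.91, 0, 0], [0, 0, 0], 0],
  [[0.91, 0, 0], [0, 0, 0], 0],
  [[0.89, 0, 0], [0, 0, 0], 0],
  [[0, 0, 0.8], [0, 0, 0], 0],
])

```text
clock: 10.25
position: [0.556, 0.3426, 0.2353]
ee_rot: [0.676, 0.737, 0.002, -0.0]
ft_force: [-0.0, -0.3, -2.9]
grip_width: 0.273
```

Request:
move_arm([
  [[0, 0, 0.8], [0, 0, 0], 0],
  [[0, 0, 0.8], [0, 0, 0], 0],
  [[0, 0, 0.4], [0, 0, 0], 0],
  [[0, 0, 0.3], [0, 0, 0], 0],
  [[0, 0, 0.0], [0, 0, 0], 0],
])

```text
clock: 10.88
position: [0.5576, 0.3387, 0.1765]
ee_rot: [0.677, 0.736, -0.0, -0.0]
ft_force: [-0.2, -0.7, -2.3]
grip_width: 0.272
```

```bash
python3 -c "
from h import *
plan(pan(.03,.035,.175),94.7)
cv2.imwrite('pics/w4.png',camera('wrist')[:,:,::-1])"
```

```text
t 10.88 p [0.5576 0.3387 0.1765] yaw 94.7 tilt 0.0 g 0.272 F [-0.2 -0.7 -2.3]
turn first z 0.0 then units [ 0.1  -0.03  0.06] min rows 1.0
```

View pics/w4.png

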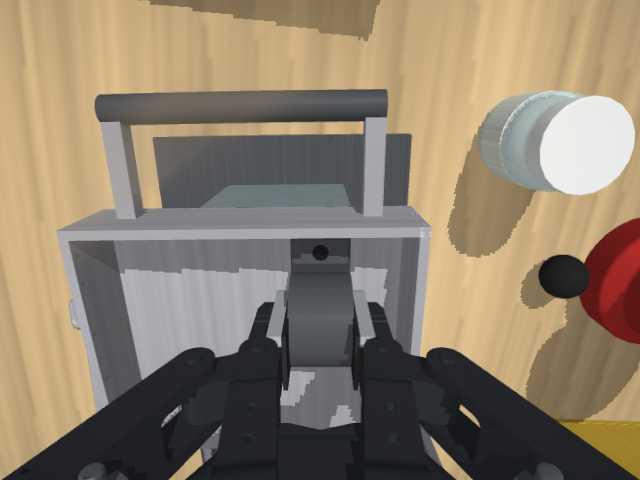

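Bearing 1 sits just above the pan floor, inside the walls. The handle bar runs from (98,107) to (387,103). Lowering and releasing.

```bash
python3 -c "
from h import *
w=px2w('wrist',[(98,107),(387,103),(66,233),(428,230)],[.166,.166,.186,.186])
for p in w: print(p,(p-PAN)@EX,(p-PAN)@EY)
d=w[1]-w[0];print(np.degrees(np.arctan2(d[1],d[0])))
"
```

```text
[0.46201135 0.4143907  0.166     ] -0.0583947382370177 0.11586301465370336
[0.57670602 0.42482189 0.166     ] 0.05676894751257909 0.11686473442658286
[0.45619303 0.36726625 0.186     ] -0.06805338464365954 0.0693734750668121
[0.59521707 0.38005548 0.186     ] 0.07155105976053304 0.0707325395170789
5.196612994505138
```

Request:
move_arm([
  [[0, 0, 0.11], [0, 0, 0], 0],
  [[0, 0, 0], [0, 0, 0], 0.4],
  [[0, 0, 0], [0, 0, 0], 0.4],
  [[0, 0, -0.5], [0, 0, 0], 0.4],
  [[0, 0, -1], [0, 0, 0], 0.4],
])

```text
clock: 11.55
position: [0.5573, 0.3387, 0.2121]
ee_rot: [0.677, 0.736, -0.001, -0.0]
ft_force: [0.6, -0.1, 0.9]
grip_width: 0.398
```

Request:
move_arm([
  [[0, 0, -1], [0, 0, 0], 0.5],
  [[-1, 0, -0.7], [0, 0, 0], 0.6],
  [[-1, 0, 0], [0, 0, 0], 0.6],
  [[-1, 0, 0], [0, 0, 0], 0.6],
  [[-1, 0, 0], [0, 0, 0], 0.6],
])

```text
clock: 12.18
position: [0.566, 0.2387, 0.2553]
ee_rot: [0.677, 0.736, 0.001, 0.0]
ft_force: [-0.1, -0.7, 1.0]
grip_width: 0.599
```

Request:
move_arm([
  [[-1, 0, 0], [0, 0, 0], 0.6],
  [[-1, 0, 0], [0, 0, 0], 0.6],
  [[-1, 0, 0], [0, 0, 0], 0.6],
  [[-1, 0, 0], [0, 0, 0], 0.6],
  [[-1, 0, 0], [0, 0, 0], 0.6],
])

```text
clock: 12.8
position: [0.5764, 0.1141, 0.2553]
ee_rot: [0.677, 0.736, 0.0, 0.0]
ft_force: [0.2, 0.2, -0.1]
grip_width: 0.599
```

Request:
move_arm([
  [[-1, 0, 0], [0, 0, 0], 0.6],
  [[-1, 0, 0], [0, 0, 0], 0.6],
  [[-1, 0, 0], [0, 0, 0], 0.6],
  [[-1, 0, 0], [0, 0, 0], 0.6],
  [[-1, 0, 0], [0, 0, 0], 0.6],
])

```text
clock: 13.42
position: [0.5867, -0.0105, 0.2553]
ee_rot: [0.677, 0.736, 0.0, 0.001]
ft_force: [0.6, -0.8, -0.7]
grip_width: 0.601
```

```bash
python3 -c "
from h import *
plan([.467,-.199,.15],28)
cv2.imwrite('pics/top1.png',camera('top')[:,:,::-1])
"
```

```text
t 13.43 p [ 0.5867 -0.0105  0.2553] yaw 94.8 tilt 0.1 g 0.601 F [ 0.6 -0.8 -0.7]
turn first z 66.8 then units [-7.77  4.41  4.21] min rows 8.0
```

```bash
cat >> h.py <<'E'
def blobs(im,box=(380,200,560,340)):
    x0,y0,x1,y1=box; c=im[y0:y1,x0:x1].astype(int); m=((c.max(2)<75)).astype(np.uint8)
    n,_,st,ce=cv2.connectedComponentsWithStats(m)
    return [(st[k,4],(ce[k]+[x0,y0]).round(1).tolist()) for k in range(1,n) if st[k,4]>60]
E
python3 -c "
from h import *
for f in ('top0','top1'): print(blobs(cv2.imread(f'pics/{f}.png')))"
```

```text
[(np.int32(75), [419.8, 235.1]), (np.int32(92), [416.3, 246.6]), (np.int32(203), [474.8, 297.6]), (np.int32(179), [419.0, 298.7])]
[(np.int32(72), [416.5, 292.9]), (np.int32(207), [473.6, 296.4]), (np.int32(81), [422.2, 304.1])]
```

Request:
move_arm([
  [[0, 0, 0], [0, 0, 9.54], 0.6],
  [[0, 0, 0], [0, 0, 9.54], 0.6],
  [[0, 0, 0], [0, 0, 9.54], 0.6],
  [[0, 0, 0], [0, 0, 9.54], 0.6],
  [[0, 0, 0], [0, 0, 9.54], 0.6],
])

```text
clock: 14.1
position: [0.5867, -0.0094, 0.2552]
ee_rot: [0.918, 0.397, 0.001, 0.0]
ft_force: [0.4, 0.5, 0.3]
grip_width: 0.605
```

Request:
move_arm([
  [[0, 0, 0], [0, 0, 9.54], 0.6],
  [[0, 0, 0], [0, 0, 9.54], 0.6],
  [[-0.97, 0.55, 0.4], [0, 0, 0], 0.6],
  [[-0.97, 0.55, 0.4], [0, 0, 0], 0.6],
  [[-0.97, 0.55, 0.4], [0, 0, 0], 0.6],
])

```text
clock: 14.72
position: [0.5414, -0.0806, 0.2248]
ee_rot: [0.97, 0.242, 0.001, 0.0]
ft_force: [0.1, -0.0, 0.5]
grip_width: 0.601
```

Request:
move_arm([
  [[-0.97, 0.55, 0.4], [0, 0, 0], 0.6],
  [[-0.97, 0.55, 0.4], [0, 0, 0], 0.6],
  [[-0.97, 0.55, 0.4], [0, 0, 0], 0.6],
  [[-0.97, 0.55, 0.4], [0, 0, 0], 0.6],
  [[-0.97, 0.55, 0.4], [0, 0, 0], 0.6],
])

```text
clock: 15.35
position: [0.4668, -0.1984, 0.1749]
ee_rot: [0.97, 0.242, 0.001, 0.0]
ft_force: [-0.7, -0.4, -0.2]
grip_width: 0.597
```

```bash
python3 -c "
from h import *
plan([.467,-.199,.10],28)
i=camera_info('wrist'); im=camera('wrist')[:,:,::-1].copy()
for x,y,a in ((.467,-.199,.488),(.4695,-.335,.667)):
    c,s=np.cos(a),np.sin(a)
    P=[[x+c*u-s*v,y+s*u+c*v,.012] for u,v in ((.03,.013),(.03,-.013),(-.03,-.013),(-.03,.013))]
    cv2.polylines(im,[np.int32(w2px('w',P,i).round())],True,(0,0,255),1)
cv2.imwrite('pics/w5.png',im)
"
```

```text
t 15.35 p [ 0.4668 -0.1984  0.1749] yaw 28.0 tilt 0.1 g 0.597 F [-0.7 -0.4 -0.2]
turn first z 0.0 then units [-0.    0.03  2.99] min rows 3.0
```

View pics/w5.png

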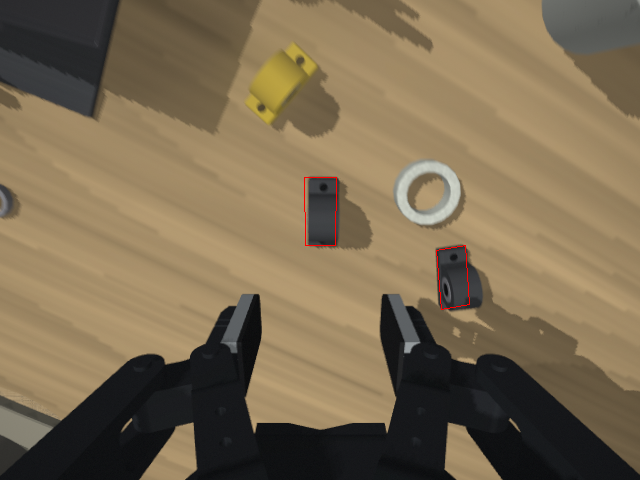

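B2 is where I estimated and centred between the fingers. Grasping it.

Request:
move_arm([
  [[0, 0, 1], [0, 0, 0], 0.6],
  [[0, 0, 1], [0, 0, 0], 0.6],
  [[0, 0, 1], [0, 0, 0], 0.6],
  [[0, 0, 1], [0, 0, 0], 0.6],
  [[0, 0, 1], [0, 0, 0], 0.6],
])

```text
clock: 16.02
position: [0.4676, -0.1978, 0.0493]
ee_rot: [0.97, 0.242, 0.001, 0.0]
ft_force: [-0.4, -0.1, 0.1]
grip_width: 0.6
```

Request:
move_arm([
  [[0, 0, 1], [0, 0, 0], 0.6],
  [[0, 0, 0.3], [0, 0, 0], 0.6],
  [[0, 0, 0], [0, 0, 0], 0],
  [[0, 0, 0], [0, 0, 0], 0],
  [[0, 0, 0], [0, 0, 0], 0],
])

```text
clock: 16.65
position: [0.4677, -0.1983, 0.0179]
ee_rot: [0.97, 0.242, 0.001, 0.001]
ft_force: [-0.8, -0.3, 6.6]
grip_width: 0.272
```

Request:
move_arm([
  [[0, 0, 0], [0, 0, 0], 0],
  [[0, 0, -1], [0, 0, 0], 0],
  [[0, 0, -1], [0, 0, 0], 0],
  [[0, 0, -1], [0, 0, 0], 0],
  [[0, 0, -1], [0, 0, 0], 0],
])

```text
clock: 17.27
position: [0.4665, -0.198, 0.1176]
ee_rot: [0.97, 0.242, -0.0, 0.0]
ft_force: [0.5, -0.1, -2.9]
grip_width: 0.271
```

Request:
move_arm([
  [[0, 0, -1], [0, 0, 0], 0],
  [[0, 0, -1], [0, 0, 0], 0],
  [[0, 0, -1], [0, 0, -9.53], 0],
  [[0, 0, -1], [0, 0, -9.53], 0],
  [[0, 0, -1], [0, 0, -9.53], 0],
])

```text
clock: 17.9
position: [0.4664, -0.1979, 0.2426]
ee_rot: [0.879, 0.476, -0.0, 0.0]
ft_force: [-0.8, -0.3, -3.3]
grip_width: 0.269
```

Request:
move_arm([
  [[0, 0, -0.7], [0, 0, -9.53], 0],
  [[0, 0, 0], [0, 0, -9.53], 0],
  [[0, 0, 0], [0, 0, -9.53], 0],
  [[0, 0, 0], [0, 0, -9.53], 0],
  [[0, 0, 0], [0, 0, 0], 0],
])

```text
clock: 18.52
position: [0.4665, -0.1979, 0.2592]
ee_rot: [0.678, 0.735, -0.0, 0.0]
ft_force: [0.5, -0.1, -1.6]
grip_width: 0.273
```

```bash
python3 -c "
from h import *
plan(pan(-.025,.035,.26),94.7)
"
```

```text
t 18.52 p [ 0.4665 -0.1979  0.2592] yaw 94.6 tilt 0.0 g 0.273 F [ 0.5 -0.1 -1.6]
turn first z -0.1 then units [21.19  3.16 -0.03] min rows 22.0
```

Request:
move_arm([
  [[0.963, 0.144, 0], [0, 0, 0], 0],
  [[0.963, 0.144, 0], [0, 0, 0], 0],
  [[0.963, 0.144, 0], [0, 0, 0], 0],
  [[0.963, 0.144, 0], [0, 0, 0], 0],
  [[0.963, 0.144, 0], [0, 0, 0], 0],
])

```text
clock: 19.15
position: [0.4747, -0.0757, 0.2592]
ee_rot: [0.679, 0.734, -0.0, 0.0]
ft_force: [0.1, -0.2, -1.4]
grip_width: 0.272
```

Request:
move_arm([
  [[0.963, 0.144, 0], [0, 0, 0], 0],
  [[0.963, 0.144, 0], [0, 0, 0], 0],
  [[0.963, 0.144, 0], [0, 0, 0], 0],
  [[0.963, 0.144, 0], [0, 0, 0], 0],
  [[0.963, 0.144, 0], [0, 0, 0], 0],
])

```text
clock: 19.77
position: [0.4829, 0.0457, 0.2592]
ee_rot: [0.679, 0.734, -0.0, 0.0]
ft_force: [0.7, 1.1, -2.1]
grip_width: 0.272
```

Request:
move_arm([
  [[0.963, 0.144, 0], [0, 0, 0], 0],
  [[0.963, 0.144, 0], [0, 0, 0], 0],
  [[0.963, 0.144, 0], [0, 0, 0], 0],
  [[0.963, 0.144, 0], [0, 0, 0], 0],
  [[0.963, 0.144, 0], [0, 0, 0], 0],
])

```text
clock: 20.4
position: [0.491, 0.167, 0.2591]
ee_rot: [0.679, 0.734, -0.0, 0.0]
ft_force: [-0.2, 0.3, -1.7]
grip_width: 0.269
```

Request:
move_arm([
  [[0.963, 0.144, 0], [0, 0, 0], 0],
  [[0.963, 0.144, 0], [0, 0, 0], 0],
  [[0.963, 0.144, 0], [0, 0, 0], 0],
  [[0.963, 0.144, 0], [0, 0, 0], 0],
  [[0.963, 0.144, 0], [0, 0, 0], 0],
])

```text
clock: 21.02
position: [0.4993, 0.2883, 0.259]
ee_rot: [0.68, 0.734, -0.0, 0.0]
ft_force: [-0.2, -0.4, -1.0]
grip_width: 0.274
```

Request:
move_arm([
  [[0.963, 0.144, 0], [0, 0, 0], 0],
  [[0.963, 0.144, 0], [0, 0, 0], 0],
  [[0, 0, 0], [0, 0, 0], 0],
  [[0, 0, 0.9], [0, 0, 0], 0],
  [[0, 0, 0.9], [0, 0, 0], 0],
])

```text
clock: 21.65
position: [0.5029, 0.3353, 0.2136]
ee_rot: [0.679, 0.734, 0.0, 0.0]
ft_force: [0.4, -0.3, -1.7]
grip_width: 0.266
```

```bash
python3 -c "
from h import *
plan(pan(-.025,.035,.175),94.7)
cv2.imwrite('pics/w6.png',camera('wrist')[:,:,::-1])
"
```

```text
t 21.65 p [0.5029 0.3353 0.2136] yaw 94.4 tilt 0.1 g 0.266 F [ 0.4 -0.3 -1.7]
turn first z -0.3 then units [ 0.05 -0.04  1.54] min rows 2.0
```

View pics/w6.png

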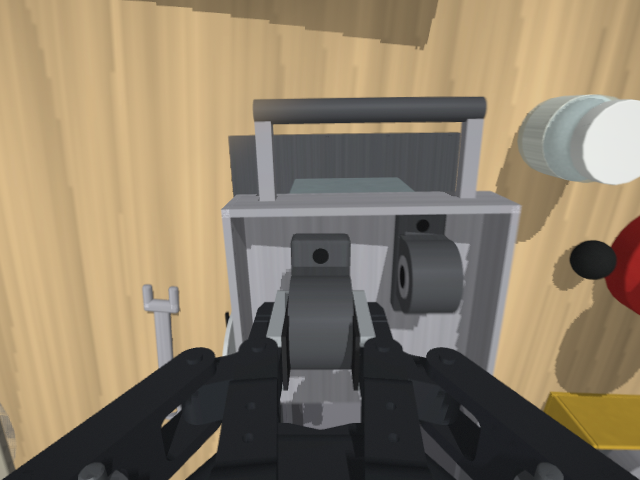

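B1 sits upright in the pan at (425,265), and B2 is clear of it. Lowering and releasing B2, then heading for B3.

Request:
move_arm([
  [[0, 0, 0.9], [0, 0, 0], 0],
  [[0, 0, 0.5], [0, 0, 0], 0],
  [[0, 0, 0.16], [0, 0, 0], 0],
  [[0, 0, 0], [0, 0, 0], 0.38],
  [[0, 0, 0], [0, 0, 0], 0.38],
])

```text
clock: 22.32
position: [0.5029, 0.3367, 0.1761]
ee_rot: [0.678, 0.735, 0.001, 0.0]
ft_force: [-0.6, -0.3, 0.1]
grip_width: 0.382
```

Request:
move_arm([
  [[0, 0, -0.5], [0, 0, 0], 0.38],
  [[0, 0, -1], [0, 0, 0], 0.38],
  [[0, 0, -1], [0, 0, 0], 0.5],
  [[0, 0, -0.9], [0, 0, 0], 0.6],
  [[-1, 0, 0], [0, 0, 0], 0.6],
])

```text
clock: 22.95
position: [0.5042, 0.3139, 0.2633]
ee_rot: [0.676, 0.737, 0.002, 0.0]
ft_force: [-1.0, -0.7, 0.0]
grip_width: 0.601
```

Request:
move_arm([
  [[-1, 0, 0], [0, 0, 0], 0.6],
  [[-1, 0, 0], [0, 0, 0], 0.6],
  [[-1, 0, 0], [0, 0, 0], 0.6],
  [[-1, 0, 0], [0, 0, 0], 0.6],
  [[-1, 0, 0], [0, 0, 0], 0.6],
])

```text
clock: 23.58
position: [0.5149, 0.1864, 0.2614]
ee_rot: [0.678, 0.735, 0.001, 0.001]
ft_force: [0.2, -0.6, 0.3]
grip_width: 0.597
```

Request:
move_arm([
  [[-1, 0, 0], [0, 0, 0], 0.6],
  [[-1, 0, 0], [0, 0, 0], 0.6],
  [[-1, 0, 0], [0, 0, 0], 0.6],
  [[-1, 0, 0], [0, 0, 0], 0.6],
  [[-1, 0, 0], [0, 0, 0], 0.6],
])

```text
clock: 24.2
position: [0.5252, 0.0618, 0.2614]
ee_rot: [0.678, 0.736, 0.0, 0.001]
ft_force: [0.5, 0.4, 0.4]
grip_width: 0.599
```

Request:
move_arm([
  [[-1, 0, 0], [0, 0, 0], 0.6],
  [[-1, 0, 0], [0, 0, 0], 0.6],
  [[-1, 0, 0], [0, 0, 0], 0.6],
  [[-1, 0, 0], [0, 0, 0], 0.6],
  [[-1, 0, 0], [0, 0, 0], 0.6],
])

```text
clock: 24.82
position: [0.5354, -0.0628, 0.2614]
ee_rot: [0.677, 0.736, 0.0, 0.001]
ft_force: [0.8, 0.3, 0.7]
grip_width: 0.6
```

```bash
python3 -c "
from h import *
plan([.4695,-.3345,.15],38.2)
cv2.imwrite('pics/top2.png',camera('top')[:,:,::-1]); print(blobs(cv2.imread('pics/top2.png')))
"
```

```text
t 24.82 p [ 0.5354 -0.0628  0.2614] yaw 94.7 tilt 0.1 g 0.6 F [0.8 0.3 0.7]
turn first z 56.5 then units [-8.79  6.91  4.46] min rows 9.0
[(np.int32(255), [474.5, 297.8])]
```

Request:
move_arm([
  [[0, 0, 0], [0, 0, 9.42], 0.6],
  [[0, 0, 0], [0, 0, 9.42], 0.6],
  [[0, 0, 0], [0, 0, 9.42], 0.6],
  [[0, 0, 0], [0, 0, 9.42], 0.6],
  [[0, 0, 0], [0, 0, 9.42], 0.6],
])

```text
clock: 25.5
position: [0.5354, -0.0618, 0.2613]
ee_rot: [0.916, 0.401, 0.001, 0.0]
ft_force: [0.3, -0.1, -0.0]
grip_width: 0.603
```

Request:
move_arm([
  [[0, 0, 0], [0, 0, 9.42], 0.6],
  [[-0.976, 0.768, 0.4], [0, 0, 0], 0.6],
  [[-0.976, 0.768, 0.4], [0, 0, 0], 0.6],
  [[-0.976, 0.768, 0.4], [0, 0, 0], 0.6],
  [[-0.976, 0.768, 0.4], [0, 0, 0], 0.6],
])

```text
clock: 26.12
position: [0.506, -0.1836, 0.221]
ee_rot: [0.945, 0.327, 0.001, 0.001]
ft_force: [0.1, 0.9, 0.1]
grip_width: 0.599
```

Request:
move_arm([
  [[-0.976, 0.768, 0.4], [0, 0, 0], 0.6],
  [[-0.976, 0.768, 0.4], [0, 0, 0], 0.6],
  [[-0.976, 0.768, 0.4], [0, 0, 0], 0.6],
  [[-0.976, 0.768, 0.4], [0, 0, 0], 0.6],
  [[-0.976, 0.768, 0.4], [0, 0, 0], 0.6],
])

```text
clock: 26.75
position: [0.4696, -0.3346, 0.1711]
ee_rot: [0.945, 0.327, 0.001, 0.001]
ft_force: [1.3, 0.1, -1.3]
grip_width: 0.6
```

```bash
python3 -c "
from h import *
plan([.4695,-.3345,.0165],38.2)
i=camera_info('wrist'); im=camera('wrist')[:,:,::-1].copy()
for x,y,a in ((.4695,-.335,.667),):
    c,s=np.cos(a),np.sin(a)
    P=[[x+c*u-s*v,y+s*u+c*v,.012] for u,v in ((.03,.013),(.03,-.013),(-.03,-.013),(-.03,.013))]
    cv2.polylines(im,[np.int32(w2px('w',P,i).round())],True,(0,0,255),1)
cv2.imwrite('pics/w7.png',im)
"
```

```text
t 26.75 p [ 0.4696 -0.3346  0.1711] yaw 38.2 tilt 0.1 g 0.6 F [ 1.3  0.1 -1.3]
turn first z -0.0 then units [-0.   -0.01  6.18] min rows 7.0
```

View pics/w7.png

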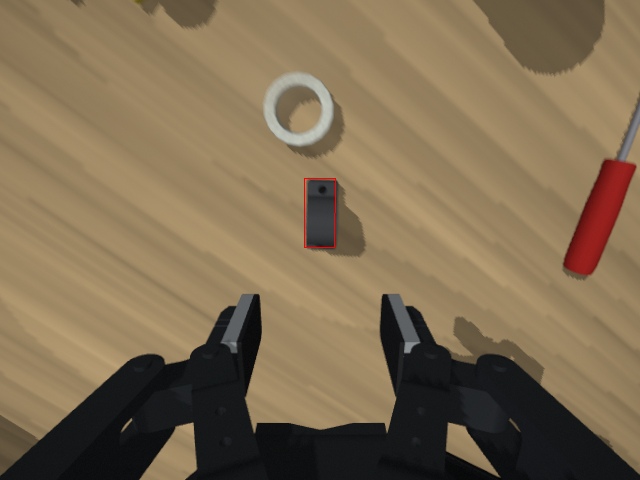

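B3 matches the overlay exactly. Grasping it.

Request:
move_arm([
  [[0, 0, 1], [0, 0, 0], 0.6],
  [[0, 0, 1], [0, 0, 0], 0.6],
  [[0, 0, 1], [0, 0, 0], 0.6],
  [[0, 0, 1], [0, 0, 0], 0.6],
  [[0, 0, 1], [0, 0, 0], 0.6],
])

```text
clock: 27.42
position: [0.4701, -0.3338, 0.0455]
ee_rot: [0.945, 0.327, 0.001, 0.001]
ft_force: [-0.3, -0.3, 0.3]
grip_width: 0.601
```

Request:
move_arm([
  [[0, 0, 0.8], [0, 0, 0], 0.6],
  [[0, 0, 0.36], [0, 0, 0], 0.6],
  [[0, 0, 0], [0, 0, 0], 0],
  [[0, 0, 0], [0, 0, 0], 0],
  [[0, 0, 0], [0, 0, 0], 0],
])

```text
clock: 28.05
position: [0.4697, -0.3343, 0.017]
ee_rot: [0.945, 0.327, 0.0, 0.001]
ft_force: [0.5, -0.1, 2.8]
grip_width: 0.269
```

Request:
move_arm([
  [[0, 0, 0], [0, 0, 0], 0],
  [[0, 0, -1], [0, 0, 0], 0],
  [[0, 0, -1], [0, 0, 0], 0],
  [[0, 0, -1], [0, 0, 0], 0],
  [[0, 0, -1], [0, 0, 0], 0],
])

```text
clock: 28.68
position: [0.4688, -0.3338, 0.1167]
ee_rot: [0.945, 0.327, -0.0, -0.0]
ft_force: [-0.1, -0.5, -1.8]
grip_width: 0.274
```

Request:
move_arm([
  [[0, 0, -1], [0, 0, 0], 0],
  [[0, 0, -1], [0, 0, -9.42], 0],
  [[0, 0, -1], [0, 0, -9.42], 0],
  [[0, 0, -1], [0, 0, -9.42], 0],
  [[0, 0, -1], [0, 0, -9.42], 0],
])

```text
clock: 29.3
position: [0.4688, -0.3337, 0.2417]
ee_rot: [0.787, 0.617, -0.0, -0.0]
ft_force: [0.4, -0.3, -1.8]
grip_width: 0.268
```

Request:
move_arm([
  [[0, 0, -0.7], [0, 0, -9.42], 0],
  [[0, 0, 0], [0, 0, -9.42], 0],
  [[0, 0, 0], [0, 0, 0], 0],
])

```text
clock: 29.68
position: [0.4689, -0.3339, 0.2584]
ee_rot: [0.678, 0.735, -0.0, -0.0]
ft_force: [-0.6, -0.6, -2.5]
grip_width: 0.271
```

```bash
python3 -c "
from h import *
plan(pan(.003,-.03,.26),94.7)
"
```

```text
t 29.68 p [ 0.4689 -0.3339  0.2584] yaw 94.6 tilt 0.0 g 0.271 F [-0.6 -0.6 -2.5]
turn first z -0.1 then units [24.02  4.63 -0.06] min rows 25.0
```

Request:
move_arm([
  [[0.961, 0.185, 0], [0, 0, 0], 0],
  [[0.961, 0.185, 0], [0, 0, 0], 0],
  [[0.961, 0.185, 0], [0, 0, 0], 0],
  [[0.961, 0.185, 0], [0, 0, 0], 0],
  [[0.961, 0.185, 0], [0, 0, 0], 0],
])

```text
clock: 30.3
position: [0.4826, -0.2103, 0.2587]
ee_rot: [0.678, 0.735, -0.0, 0.0]
ft_force: [1.2, 0.3, -1.8]
grip_width: 0.27
```

Request:
move_arm([
  [[0.961, 0.185, 0], [0, 0, 0], 0],
  [[0.961, 0.185, 0], [0, 0, 0], 0],
  [[0.961, 0.185, 0], [0, 0, 0], 0],
  [[0.961, 0.185, 0], [0, 0, 0], 0],
  [[0.961, 0.185, 0], [0, 0, 0], 0],
])

```text
clock: 30.92
position: [0.4956, -0.0888, 0.2587]
ee_rot: [0.678, 0.735, -0.0, 0.0]
ft_force: [-0.1, 0.6, -1.3]
grip_width: 0.268
```

Request:
move_arm([
  [[0.961, 0.185, 0], [0, 0, 0], 0],
  [[0.961, 0.185, 0], [0, 0, 0], 0],
  [[0.961, 0.185, 0], [0, 0, 0], 0],
  [[0.961, 0.185, 0], [0, 0, 0], 0],
  [[0.961, 0.185, 0], [0, 0, 0], 0],
])

```text
clock: 31.55
position: [0.5086, 0.0327, 0.2586]
ee_rot: [0.678, 0.735, -0.0, 0.0]
ft_force: [0.2, -0.8, -1.3]
grip_width: 0.27
```

Request:
move_arm([
  [[0.961, 0.185, 0], [0, 0, 0], 0],
  [[0.961, 0.185, 0], [0, 0, 0], 0],
  [[0.961, 0.185, 0], [0, 0, 0], 0],
  [[0.961, 0.185, 0], [0, 0, 0], 0],
  [[0.961, 0.185, 0], [0, 0, 0], 0],
])

```text
clock: 32.17
position: [0.5217, 0.1542, 0.2587]
ee_rot: [0.678, 0.735, -0.0, 0.0]
ft_force: [-0.3, -0.0, -1.7]
grip_width: 0.27
```

Request:
move_arm([
  [[0.961, 0.185, 0], [0, 0, 0], 0],
  [[0.961, 0.185, 0], [0, 0, 0], 0],
  [[0.961, 0.185, 0], [0, 0, 0], 0],
  [[0.961, 0.185, 0], [0, 0, 0], 0],
  [[0.961, 0.185, 0], [0, 0, 0], 0],
])

```text
clock: 32.8
position: [0.5348, 0.2757, 0.2586]
ee_rot: [0.678, 0.735, -0.0, 0.0]
ft_force: [-0.3, -0.1, -2.0]
grip_width: 0.273
```

```bash
python3 -c "
from h import *
plan(pan(.003,-.03,.175),94.7)
cv2.imwrite('pics/w8.png',camera('wrist')[:,:,::-1])
"
```

```text
t 32.8 p [0.5348 0.2757 0.2586] yaw 94.7 tilt 0.0 g 0.273 F [-0.3 -0.1 -2. ]
turn first z -0.0 then units [-0.07  0.01  3.34] min rows 4.0
```

View pics/w8.png

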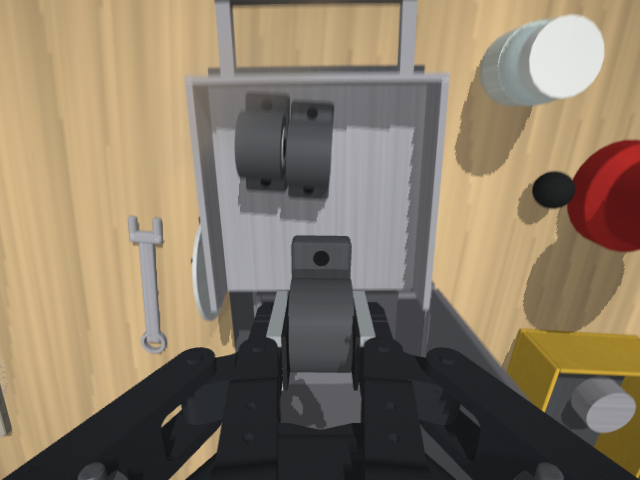

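B1 has been knocked sideways against B2, at (308,150) and (265,140). Both still stand upright inside the pan. I'll put B3 at the right front of the pan instead, clear of them.

Request:
move_arm([
  [[-0.1, 0.54, 0], [0, 0, 0], 0],
  [[-0.1, 0.54, 0], [0, 0, 0], 0],
  [[0, 0, 0.9], [0, 0, 0], 0],
  [[0, 0, 0.9], [0, 0, 0], 0],
  [[0, 0, 0.9], [0, 0, 0], 0],
])

```text
clock: 33.48
position: [0.564, 0.27, 0.1901]
ee_rot: [0.679, 0.735, -0.0, 0.0]
ft_force: [0.6, 0.4, -0.8]
grip_width: 0.267
```

Request:
move_arm([
  [[0, 0, 0.45], [0, 0, 0], 0],
  [[0, 0, 0.2], [0, 0, 0], 0],
  [[0, 0, 0], [0, 0, 0], 0],
  [[0, 0, 0], [0, 0, 0], 0.37],
  [[0, 0, 0], [0, 0, 0], 0.37],
])

```text
clock: 34.1
position: [0.5631, 0.2716, 0.1756]
ee_rot: [0.678, 0.735, 0.001, 0.0]
ft_force: [0.3, 0.6, 0.3]
grip_width: 0.365
```

Request:
move_arm([
  [[0, 0, -0.4], [0, 0, 0], 0.37],
  [[0, 0, -1], [0, 0, 0], 0.37],
  [[0, 0, -1], [0, 0, 0], 0.5],
  [[0, 0, -1], [0, 0, 0], 0.5],
  [[0, 0, -0.3], [0, 0, 0], 0.5],
])

```text
clock: 34.72
position: [0.5632, 0.272, 0.2696]
ee_rot: [0.678, 0.735, 0.001, 0.001]
ft_force: [-0.4, -0.1, -1.0]
grip_width: 0.505
```

```bash
cat >> h.py <<'E'
HAN=np.array([.519,.4196,0])
E
python3 -c "
from h import *
plan(HAN+[0,0,.26],184.9)
print(get_obs()['joint_pos'])
cv2.imwrite('pics/w9.png',camera('wrist')[:,:,::-1])
cv2.imwrite('pics/top3.png',camera('top')[:,:,::-1]); print(blobs(cv2.imread('pics/top3.png')))
"
```

```text
t 34.73 p [0.5632 0.272  0.2696] yaw 94.7 tilt 0.2 g 0.505 F [-0.4 -0.1 -1. ]
turn first z -90.2 then units [1.26 6.04 0.38] min rows 7.0
[ 0.12466464  0.45161446 -0.900161    1.36743801  0.35120703  1.48398022
 -0.67258577]
[]
```

Request:
move_arm([
  [[0, 0, 0], [0, 0, -10.02], 0.5],
  [[0, 0, 0], [0, 0, -10.02], 0.5],
  [[0, 0, 0], [0, 0, -10.02], 0.5],
  [[0, 0, 0], [0, 0, -10.02], 0.5],
  [[0, 0, 0], [0, 0, -10.02], 0.5],
])

```text
clock: 35.45
position: [0.5625, 0.2711, 0.266]
ee_rot: [0.3, 0.954, -0.001, -0.001]
ft_force: [0.4, -0.4, -0.1]
grip_width: 0.502
```

Request:
move_arm([
  [[0, 0, 0], [0, 0, -10.02], 0.5],
  [[0, 0, 0], [0, 0, -10.02], 0.5],
  [[0, 0, 0], [0, 0, -10.02], 0.5],
  [[0, 0, 0], [0, 0, -10.02], 0.45],
  [[0.18, 0.863, 0], [0, 0, 0], 0.45],
])

```text
clock: 36.08
position: [0.5573, 0.2906, 0.2657]
ee_rot: [-0.042, 0.999, -0.001, -0.001]
ft_force: [-0.0, 0.7, -0.2]
grip_width: 0.45
```

Request:
move_arm([
  [[0.18, 0.863, 0], [0, 0, 0], 0.45],
  [[0.18, 0.863, 0], [0, 0, 0], 0.45],
  [[0.18, 0.863, 0], [0, 0, 0], 0.45],
  [[0.18, 0.863, 0], [0, 0, 0], 0.45],
  [[0.18, 0.863, 0], [0, 0, 0], 0.45],
])

```text
clock: 36.7
position: [0.5246, 0.3984, 0.266]
ee_rot: [-0.042, 0.999, -0.001, -0.001]
ft_force: [0.7, 0.3, -0.0]
grip_width: 0.451
```

Request:
move_arm([
  [[0.18, 0.863, 0], [0, 0, 0], 0.45],
  [[0, 0, 0], [0, 0, 0], 0.45],
])

```text
clock: 36.95
position: [0.517, 0.4207, 0.2661]
ee_rot: [-0.044, 0.999, -0.0, -0.001]
ft_force: [-0.9, -0.2, 0.3]
grip_width: 0.451
```

```bash
python3 -c "
from h import *
plan(HAN+[0,0,.154],184.9)
print(get_obs()['joint_pos'])
a=cv2.imread('pics/w9.png')
cv2.imwrite('pics/w10.png',np.hstack([cv2.resize(x,(400,300)) for x in (a,camera('wrist')[:,:,::-1])]))
"
```

```text
t 36.95 p [0.517  0.4207 0.2661] yaw -175.0 tilt 0.1 g 0.451 F [-0.9 -0.2  0.3]
turn first z 0.1 then units [-0.08 -0.05  4.48] min rows 5.0
[-0.06013526  0.65613534 -1.13941584  1.23830213  0.58628572  1.5894284
  0.56590803]
```

View pics/w10.png

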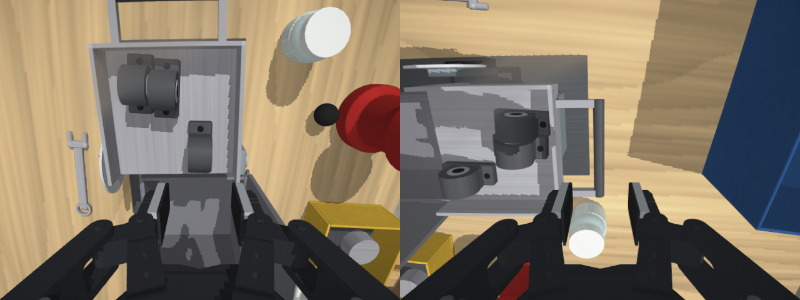

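```bash
python3 -c "
from h import *
print(px2w('top',[(156,193),(163,205)],[.09,.0]))
s=get_obs();i=camera_info('wrist')
print(w2px('w',[HAN+[0,0,.166],pan(0,.12,.166),s['position'],s['position']*[1,1,.6]],i)*400/640+[400,0])
print(px2w('w',[((587-400)*1.6,237*1.6)],.09,i))
"
```

```text
[[0.71702542 0.41557037 0.09      ]
 [0.70400516 0.42177064 0.        ]]
[[601.02103171 148.53470764]
 [604.26520941 149.54921517]
 [601.34757201 193.19397607]
 [600.95746892 145.94355414]]
[[0.70299702 0.41245461 0.09      ]]
```

```bash
python3 -c "
import numpy as np
t=np.radians(np.arange(0,60.1,2.5)); y=188*np.cos(t)-55*np.sin(t); z=188*np.sin(t)+55*np.cos(t)
r=np.c_[np.diff(y),-np.diff(z)]/25
for k in range(0,24,5): print((k+1)*2.5, r[k:k+5].round(2).tolist())
print(r.sum(0))"
```

```text
2.5 [[-0.1, -0.33], [-0.12, -0.32], [-0.13, -0.32], [-0.14, -0.31], [-0.16, -0.3]]
15.0 [[-0.17, -0.3], [-0.18, -0.29], [-0.2, -0.28], [-0.21, -0.27], [-0.22, -0.26]]
27.5 [[-0.23, -0.25], [-0.24, -0.24], [-0.25, -0.23], [-0.26, -0.22], [-0.27, -0.21]]
40.0 [[-0.28, -0.2], [-0.29, -0.18], [-0.3, -0.17], [-0.3, -0.16], [-0.31, -0.14]]
52.5 [[-0.32, -0.13], [-0.32, -0.12], [-0.33, -0.1], [-0.33, -0.09]]
[-5.66525589 -5.41251104]
```

Request:
move_arm([
  [[0, 0, 0.9], [0, 0, 0], 0.45],
  [[0, 0, 0.9], [0, 0, 0], 0.45],
  [[0, 0, 0.9], [0, 0, 0], 0.45],
  [[0, 0, 0.9], [0, 0, 0], 0.45],
  [[0, 0, 0.88], [0, 0, 0], 0.45],
], squeeze=60)

```text
clock: 37.62
position: [0.5188, 0.4188, 0.1538]
ee_rot: [-0.042, 0.999, -0.0, -0.0]
ft_force: [-0.5, -0.2, -0.3]
grip_width: 0.448
```

Request:
move_arm([
  [[0, 0, 0], [0, 0, 0], 0],
  [[0, 0, 0], [0, 0, 0], 0],
  [[0, 0, 0], [0, 0, 0], 0],
  [[0, 0, 0], [0, 0, 0], 0],
])

```text
clock: 38.12
position: [0.5185, 0.4193, 0.1555]
ee_rot: [-0.042, 0.999, -0.0, 0.0]
ft_force: [-0.6, -0.4, -4.2]
grip_width: 0.112
```

The grip reads narrower than the bar, so the pads are catching it high. I'll regrip 7 mm lower.

Request:
move_arm([
  [[0, 0, 0], [0, 0, 0], 0.4],
  [[0, 0, 0], [0, 0, 0], 0.4],
  [[0, 0, 0.28], [0, 0, 0], 0.4],
  [[0, 0, 0], [0, 0, 0], 0],
  [[0, 0, 0], [0, 0, 0], 0],
])

```text
clock: 38.75
position: [0.5185, 0.4193, 0.148]
ee_rot: [-0.042, 0.999, 0.0, -0.0]
ft_force: [0.1, 1.1, -3.1]
grip_width: 0.117
```

Request:
move_arm([
  [[0, 0, 0], [0, 0, 0], 0],
  [[0, 0, 0], [0, 0, 0], 0],
])

```text
clock: 39.0
position: [0.5185, 0.4193, 0.148]
ee_rot: [-0.042, 0.999, 0.0, -0.0]
ft_force: [0.3, 3.1, -3.8]
grip_width: 0.116
```

Request:
move_arm([
  [[0, -0.1, -0.33], [0, 0, 0], 0],
  [[0, -0.12, -0.32], [0, 0, 0], 0],
  [[0, -0.13, -0.32], [0, 0, 0], 0],
  [[0, -0.14, -0.31], [0, 0, 0], 0],
  [[0, -0.16, -0.3], [0, 0, 0], 0],
])

```text
clock: 39.62
position: [0.52, 0.403, 0.1885]
ee_rot: [-0.042, 0.999, 0.0, 0.0]
ft_force: [1.8, 3.8, -5.0]
grip_width: 0.116
```

Request:
move_arm([
  [[0, -0.17, -0.3], [0, 0, 0], 0],
  [[0, -0.18, -0.29], [0, 0, 0], 0],
  [[0, -0.2, -0.28], [0, 0, 0], 0],
  [[0, -0.21, -0.27], [0, 0, 0], 0],
  [[0, -0.22, -0.26], [0, 0, 0], 0],
])

```text
clock: 40.25
position: [0.5222, 0.379, 0.224]
ee_rot: [-0.042, 0.999, 0.001, 0.001]
ft_force: [2.7, 4.8, -2.9]
grip_width: 0.117
```

Request:
move_arm([
  [[0, -0.23, -0.25], [0, 0, 0], 0],
  [[0, -0.24, -0.24], [0, 0, 0], 0],
  [[0, -0.25, -0.23], [0, 0, 0], 0],
  [[0, -0.26, -0.22], [0, 0, 0], 0],
  [[0, -0.27, -0.21], [0, 0, 0], 0],
])

```text
clock: 40.88
position: [0.5251, 0.3485, 0.2536]
ee_rot: [-0.043, 0.999, 0.001, 0.001]
ft_force: [3.8, 6.8, 2.6]
grip_width: 0.117
```

```bash
python3 -c "
from h import *
plan(HAN,184.9)
i0=.4193
s=get_obs();r=np.array([(s['position']-[.5185,.4193,0])@EY+.188, s['position'][2]-.148+.055]);print(np.linalg.norm(r),np.degrees(np.arctan2(r[1],r[0])-np.arctan2(55,188)))
cv2.imwrite('pics/s1.png',camera('scene')[:,:,::-1])
"
```

```text
t 40.88 p [0.5251 0.3485 0.2536] yaw -175.1 tilt 0.2 g 0.117 F [3.8 6.8 2.6]
turn first z -0.0 then units [ 0.    2.85 10.14] min rows 11.0
0.1986073567473029 37.638637620148835
```

Request:
move_arm([
  [[0, -0.28, -0.2], [0, 0, 0], 0],
  [[0, -0.29, -0.18], [0, 0, 0], 0],
  [[0, -0.3, -0.17], [0, 0, 0], 0],
  [[0, -0.3, -0.16], [0, 0, 0], 0],
  [[0, -0.31, -0.14], [0, 0, 0], 0],
])

```text
clock: 41.55
position: [0.5284, 0.3127, 0.2758]
ee_rot: [-0.043, 0.999, 0.002, 0.002]
ft_force: [3.7, 8.3, 10.5]
grip_width: 0.115
```

Request:
move_arm([
  [[0, -0.32, -0.13], [0, 0, 0], 0],
  [[0, -0.32, -0.11], [0, 0, 0], 0],
  [[0, -0.33, -0.08], [0, 0, 0], 0],
  [[0, -0.33, -0.06], [0, 0, 0], 0],
  [[0, 0, 0], [0, 0, 0], 0],
])

```text
clock: 42.18
position: [0.5316, 0.2796, 0.2862]
ee_rot: [-0.042, 0.999, 0.002, 0.003]
ft_force: [2.4, 4.6, 17.8]
grip_width: 0.112
```

```bash
python3 -c "
from h import *
s=get_obs();r=np.array([(s['position']-[.5185,.4193,0])@EY+.188, s['position'][2]-.148+.055]);print(s['position'],s['ft_force'],s['grip_width'],np.linalg.norm(r),np.degrees(np.arctan2(r[1],r[0])-np.arctan2(55,188)))
cv2.imwrite('pics/s2.png',camera('scene')[:,:,::-1])
cv2.imwrite('pics/top4.png',camera('top')[:,:,::-1])
a,b=cv2.imread('pics/s2.png')[100:300,250:470],cv2.imread('pics/top4.png')[170:350,130:370]
cv2.imwrite('pics/m1.png',np.hstack([cv2.resize(a,(400,400),interpolation=2),cv2.resize(b,(400,400),interpolation=2)]))
"
```

```text
[0.53155914 0.27960686 0.2862411 ] [ 2.38027985  4.64394009 17.83249376] 0.11211011496372145 0.1990428149969831 59.82533644777434
```

View pics/m1.png

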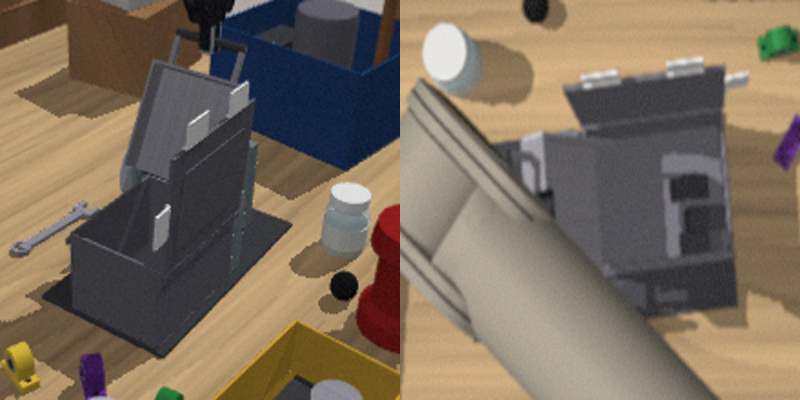

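The pan is at about 60° and looks empty, with bearings in the box at around (690,190) to (705,240). Holding for two seconds.

Request:
move_arm([
  [[0, 0, -0.1], [0, 0, 0], 0],
  [[0, 0, 0], [0, 0, 0], 0],
  [[0, 0, 0], [0, 0, 0], 0],
  [[0, 0, 0], [0, 0, 0], 0],
  [[0, 0, 0], [0, 0, 0], 0],
])

```text
clock: 42.9
position: [0.5316, 0.2784, 0.2867]
ee_rot: [-0.042, 0.999, 0.0, 0.002]
ft_force: [4.7, 2.4, 6.5]
grip_width: 0.116
```

Request:
move_arm([
  [[0, 0, 0], [0, 0, 0], 0],
  [[0, 0, 0], [0, 0, 0], 0],
  [[0, 0, 0], [0, 0, 0], 0],
  [[0, 0, 0], [0, 0, 0], 0],
  [[0, 0, 0], [0, 0, 0], 0],
])

```text
clock: 43.52
position: [0.5316, 0.2784, 0.2866]
ee_rot: [-0.042, 0.999, 0.0, 0.002]
ft_force: [4.3, 2.7, 6.4]
grip_width: 0.111
```

Request:
move_arm([
  [[0, 0, 0], [0, 0, 0], 0],
  [[0, 0, 0], [0, 0, 0], 0],
  [[0, 0, 0], [0, 0, 0], 0],
  [[0, 0, 0], [0, 0, 0], 0],
  [[0, 0, 0], [0, 0, 0], 0],
])

```text
clock: 44.15
position: [0.5316, 0.2784, 0.2867]
ee_rot: [-0.042, 0.999, 0.0, 0.002]
ft_force: [3.8, 4.0, 6.6]
grip_width: 0.113
```

Request:
move_arm([
  [[0, 0, 0], [0, 0, 0], 0],
  [[0, 0.33, 0.12], [0, 0, 0], 0],
  [[0, 0.33, 0.1], [0, 0, 0], 0],
  [[0, 0.32, 0.12], [0, 0, 0], 0],
  [[0, 0.32, 0.13], [0, 0, 0], 0],
])

```text
clock: 44.78
position: [0.5286, 0.3109, 0.275]
ee_rot: [-0.042, 0.999, 0.0, 0.002]
ft_force: [2.6, 1.5, 9.1]
grip_width: 0.113
```

Request:
move_arm([
  [[0, 0.31, 0.14], [0, 0, 0], 0],
  [[0, 0.3, 0.16], [0, 0, 0], 0],
  [[0, 0.3, 0.17], [0, 0, 0], 0],
  [[0, 0.29, 0.18], [0, 0, 0], 0],
  [[0, 0.28, 0.2], [0, 0, 0], 0],
])

```text
clock: 45.4
position: [0.5252, 0.3476, 0.2526]
ee_rot: [-0.042, 0.999, -0.0, 0.001]
ft_force: [2.9, 2.0, 6.6]
grip_width: 0.116
```

Request:
move_arm([
  [[0, 0.27, 0.21], [0, 0, 0], 0],
  [[0, 0.26, 0.22], [0, 0, 0], 0],
  [[0, 0.25, 0.23], [0, 0, 0], 0],
  [[0, 0.24, 0.24], [0, 0, 0], 0],
  [[0, 0.23, 0.25], [0, 0, 0], 0],
])

```text
clock: 46.02
position: [0.5222, 0.3787, 0.2227]
ee_rot: [-0.042, 0.999, -0.0, 0.0]
ft_force: [3.6, -1.8, -0.8]
grip_width: 0.111
```

Request:
move_arm([
  [[0, 0.22, 0.26], [0, 0, 0], 0],
  [[0, 0.21, 0.27], [0, 0, 0], 0],
  [[0, 0.2, 0.28], [0, 0, 0], 0],
  [[0, 0.18, 0.29], [0, 0, 0], 0],
  [[0, 0.17, 0.3], [0, 0, 0], 0],
])

```text
clock: 46.65
position: [0.5199, 0.4031, 0.1874]
ee_rot: [-0.042, 0.999, -0.0, -0.0]
ft_force: [3.0, -2.9, -1.0]
grip_width: 0.113
```

Request:
move_arm([
  [[0, 0.16, 0.3], [0, 0, 0], 0],
  [[0, 0.14, 0.31], [0, 0, 0], 0],
  [[0, 0.13, 0.32], [0, 0, 0], 0],
  [[0, 0.12, 0.32], [0, 0, 0], 0],
  [[0, 0.1, 0.3], [0, 0, 0], 0],
])

```text
clock: 47.28
position: [0.5185, 0.4195, 0.1489]
ee_rot: [-0.042, 0.999, -0.0, -0.0]
ft_force: [-2.5, -14.6, 51.7]
grip_width: 0.116
```

Request:
move_arm([
  [[0, 0, 0], [0, 0, 0], 0.4],
  [[0, 0, 0], [0, 0, 0], 0.4],
  [[0, 0, -0.6], [0, 0, 0], 0.4],
  [[0, 0, -1], [0, 0, 0], 0.4],
  [[0, 0, -1], [0, 0, 0], 0.4],
])

```text
clock: 47.9
position: [0.5185, 0.4195, 0.2162]
ee_rot: [-0.042, 0.999, 0.0, 0.0]
ft_force: [-0.1, 1.1, -0.7]
grip_width: 0.401
```

Request:
move_arm([
  [[0, 0, -1], [0, 0, 0], 0],
  [[0, 0, -1], [0, 0, 0], 0],
  [[0, 0, -1], [0, 0, 0], 0],
  [[0, 0, -1], [0, 0, 0], 0],
  [[0, 0, -1], [0, 0, 0], 0],
])

```text
clock: 48.52
position: [0.5183, 0.4194, 0.3414]
ee_rot: [-0.043, 0.999, 0.001, 0.0]
ft_force: [0.1, 0.1, 0.3]
grip_width: 0.001
```

Request:
move_arm([
  [[0, 0, -1], [0, 0, 0], 0],
  [[0, -0.5, -1], [0, 0, 0], 0],
  [[0, -1, 0], [0, 0, 0], 0],
  [[0, -1, 0], [0, 0, 0], 0],
  [[0, -1, 0], [0, 0, 0], 0],
])

```text
clock: 49.15
position: [0.5256, 0.3316, 0.3905]
ee_rot: [-0.043, 0.999, 0.0, 0.0]
ft_force: [-0.2, -0.1, 0.6]
grip_width: 0.003
```

```bash
python3 -c "
from h import *
# lid upright from top0: project lid hinge & candidates
plan([.70,.13,.33],184.9); print(get_obs()['joint_pos'])
cv2.imwrite('pics/top5.png',camera('top')[:,:,::-1])
i=camera_info('wrist');print(i['origin'],i['rotation'])
cv2.imwrite('pics/w11.png',camera('wrist')[:,:,::-1])
for a in (1.6,1.7,1.75):
  for y in (.098,-.098):
    H=BOX+EX*.075+EY*y+[0,0,.121]; T=H+EX*(-.153*np.cos(a))+[0,0,.153*np.sin(a)]
    print(a,H.round(3),T.round(3),((w2px('top',[T])-[135,190])*3.8).round())
"
```

```text
t 49.15 p [0.5256 0.3316 0.3905] yaw -175.1 tilt 0.1 g 0.003 F [-0.2 -0.1  0.6]
turn first z -0.0 then units [-6.26 -8.63  2.42] min rows 9.0
[ 0.10073907  0.52704361 -1.1974638   1.13177863  0.49858981  1.77245753
  0.72077357]
[0.44594129 0.32100471 0.53343784] [0.66861149 0.7260611  0.11799234 0.10895763]
1.6 [0.633 0.22  0.121] [0.637 0.22  0.274] [[356.  92.]]
1.6 [0.649 0.024 0.121] [0.653 0.025 0.274] [[729.  58.]]
1.7 [0.633 0.22  0.121] [0.653 0.221 0.273] [[354.  64.]]
1.7 [0.649 0.024 0.121] [0.669 0.026 0.273] [[727.  30.]]
1.75 [0.633 0.22  0.121] [0.66  0.222 0.272] [[354.  50.]]
1.75 [0.649 0.024 0.121] [0.676 0.027 0.272] [[725.  16.]]
```

```bash
python3 -c "
import cv2,numpy as np
a,b=cv2.imread('pics/top5.png')[170:350,120:360],cv2.imread('pics/w11.png')
cv2.imwrite('pics/m2.png',np.hstack([cv2.resize(a,(400,300),interpolation=2),cv2.resize(b,(400,300),interpolation=3)]))
"
```

```text
(no output)
```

View pics/m2.png

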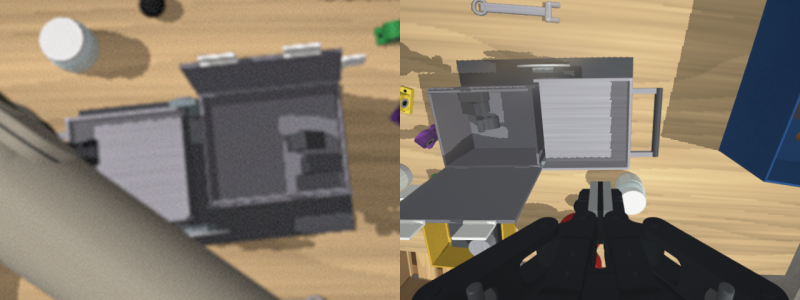

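The pan is empty and level, and the three bearings are together in the box. Next I'll go behind the lid and swing it shut.

```bash
cat >> h.py <<'E'
def box(x,y,z): return BOX+x*EX+y*EY+[0,0,z]
def arc(th,rho=.125,off=.008,half=.011):
    th=np.asarray(th); return .075-rho*np.cos(th)+off*np.sin(th)+half, .121+rho*np.sin(th)+off*np.cos(th)
E
python3 -c "
from h import *
plan(box(.138,.0,.37),184.9)
t=np.radians(np.arange(100,-.1,-4)); u,z=arc(t)
print('start',u[0],z[0]); r=np.c_[-np.diff(u),-np.diff(z)]/.025
for k in range(0,len(r),5): print(r[k:k+5].round(2).tolist())
"
```

```text
t 49.25 p [0.527  0.3297 0.3906] yaw -175.3 tilt 0.1 g -0.001 F [0.6 0.2 0.5]
turn first z -0.2 then units [-6.35 -8.67  0.83] min rows 9.0
start 0.11558448423246394 0.24271178370519056
[[0.34, -0.07], [0.35, -0.05], [0.35, -0.02], [0.35, 0.0], [0.35, 0.03]]
[[0.35, 0.05], [0.34, 0.07], [0.34, 0.1], [0.33, 0.12], [0.32, 0.14]]
[[0.31, 0.17], [0.3, 0.19], [0.28, 0.21], [0.27, 0.23], [0.25, 0.24]]
[[0.23, 0.26], [0.21, 0.28], [0.19, 0.29], [0.17, 0.3], [0.15, 0.32]]
[[0.13, 0.33], [0.11, 0.33], [0.08, 0.34], [0.06, 0.34], [0.03, 0.35]]
```

Request:
move_arm([
  [[-0.706, -0.963, 0.09], [0, 0, 0], 0],
  [[-0.706, -0.963, 0.09], [0, 0, 0], 0],
  [[-0.706, -0.963, 0.09], [0, 0, 0], 0],
  [[-0.706, -0.963, 0.09], [0, 0, 0], 0],
  [[-0.706, -0.963, 0.09], [0, 0, 0], 0],
])

```text
clock: 49.88
position: [0.6243, 0.22, 0.3788]
ee_rot: [-0.043, 0.999, 0.0, 0.0]
ft_force: [0.3, 0.3, -0.2]
grip_width: 0.004
```

Request:
move_arm([
  [[-0.706, -0.963, 0.09], [0, 0, 0], 0],
  [[-0.706, -0.963, 0.09], [0, 0, 0], 0],
  [[-0.706, -0.963, 0.09], [0, 0, 0], 0],
  [[-0.706, -0.963, 0.09], [0, 0, 0], 0],
  [[0, 0, 0], [0, 0, 0], 0],
])

```text
clock: 50.5
position: [0.7038, 0.1283, 0.3687]
ee_rot: [-0.041, 0.999, 0.0, -0.0]
ft_force: [0.0, 0.3, 0.3]
grip_width: 0.003
```

```bash
python3 -c "
from h import *
plan(box(.138,.0,.243),184.9)"
```

```text
t 50.5 p [0.7038 0.1283 0.3687] yaw -175.3 tilt 0.0 g 0.003 F [0.  0.3 0.3]
turn first z -0.2 then units [ 0.   -0.04  5.03] min rows 6.0
```

Request:
move_arm([
  [[0, 0, 0.9], [0, 0, 0], 0],
  [[0, 0, 0.9], [0, 0, 0], 0],
  [[0, 0, 0.9], [0, 0, 0], 0],
  [[0, 0, 0.9], [0, 0, 0], 0],
  [[0, 0, 0.9], [0, 0, 0], 0],
])

```text
clock: 51.12
position: [0.7019, 0.1315, 0.2566]
ee_rot: [-0.043, 0.999, 0.0, 0.0]
ft_force: [-0.1, 0.3, 0.1]
grip_width: -0.0
```

Request:
move_arm([
  [[0, 0, 0.53], [0, 0, 0], 0],
  [[0.45, 0, 0], [0, 0, 0], 0],
  [[0.45, 0, 0], [0, 0, 0], 0],
  [[0.34, 0, -0.07], [0, 0, 0], 0],
  [[0.35, 0, -0.05], [0, 0, 0], 0],
])

```text
clock: 51.75
position: [0.6628, 0.1267, 0.2469]
ee_rot: [-0.043, 0.999, 0.0, 0.001]
ft_force: [2.4, 0.9, -0.3]
grip_width: 0.0
```

Request:
move_arm([
  [[0.35, 0, -0.02], [0, 0, 0], 0],
  [[0.35, 0, 0], [0, 0, 0], 0],
  [[0.35, 0, 0.03], [0, 0, 0], 0],
  [[0.35, 0, 0.05], [0, 0, 0], 0],
  [[0.34, 0, 0.07], [0, 0, 0], 0],
])

```text
clock: 52.38
position: [0.6192, 0.1222, 0.2429]
ee_rot: [-0.042, 0.999, -0.0, 0.0]
ft_force: [1.6, 0.5, -0.1]
grip_width: 0.001
```

Request:
move_arm([
  [[0.34, 0, 0.1], [0, 0, 0], 0],
  [[0.33, 0, 0.12], [0, 0, 0], 0],
  [[0.32, 0, 0.14], [0, 0, 0], 0],
  [[0.31, 0, 0.17], [0, 0, 0], 0],
  [[0.3, 0, 0.19], [0, 0, 0], 0],
])

```text
clock: 53.0
position: [0.5793, 0.119, 0.2248]
ee_rot: [-0.042, 0.999, -0.0, 0.0]
ft_force: [2.5, -0.7, -0.1]
grip_width: -0.003
```

Request:
move_arm([
  [[0.28, 0, 0.21], [0, 0, 0], 0],
  [[0.27, 0, 0.23], [0, 0, 0], 0],
  [[0.25, 0, 0.24], [0, 0, 0], 0],
  [[0.23, 0, 0.26], [0, 0, 0], 0],
  [[0.21, 0, 0.28], [0, 0, 0], 0],
])

```text
clock: 53.62
position: [0.5485, 0.1165, 0.1941]
ee_rot: [-0.042, 0.999, -0.0, -0.0]
ft_force: [-0.0, -0.9, 1.4]
grip_width: -0.0
```

Request:
move_arm([
  [[0.19, 0, 0.29], [0, 0, 0], 0],
  [[0.17, 0, 0.3], [0, 0, 0], 0],
  [[0.15, 0, 0.32], [0, 0, 0], 0],
  [[0.13, 0, 0.33], [0, 0, 0], 0],
  [[0.11, 0, 0.33], [0, 0, 0], 0],
])

```text
clock: 54.25
position: [0.5301, 0.1149, 0.1547]
ee_rot: [-0.042, 0.999, 0.0, 0.0]
ft_force: [-0.2, 0.4, 0.2]
grip_width: 0.001
```

```bash
python3 -c "
from h import *
plan(box(-.03,.0,.128),184.9)
"
```

```text
t 54.25 p [0.5301 0.1149 0.1547] yaw -175.1 tilt 0.0 g 0.001 F [-0.2  0.4  0.2]
turn first z -0.0 then units [-0.24 -0.08  1.07] min rows 2.0
```

Request:
move_arm([
  [[0.08, 0, 0.34], [0, 0, 0], 0],
  [[0.06, 0, 0.34], [0, 0, 0], 0],
  [[0.03, 0, 0.3], [0, 0, 0], 0],
  [[0, 0, 0.06], [0, 0, 0], 0],
  [[0, 0, 0.06], [0, 0, 0], 0],
])

```text
clock: 54.88
position: [0.5261, 0.1147, 0.1278]
ee_rot: [-0.042, 0.999, 0.0, 0.0]
ft_force: [0.0, 0.2, 2.0]
grip_width: -0.003
```

Request:
move_arm([
  [[0, 0, 0.04], [0, 0, 0], 0],
  [[0, 0, 0], [0, 0, 0], 0],
])

```text
clock: 55.12
position: [0.5261, 0.1147, 0.1271]
ee_rot: [-0.042, 0.999, -0.0, 0.0]
ft_force: [-1.3, -0.5, 3.9]
grip_width: 0.001
```

Request:
move_arm([
  [[0, 0, 0.04], [0, 0, 0], 0],
  [[0, 0, 0.04], [0, 0, 0], 0],
  [[0, 0, 0], [0, 0, 0], 0],
])

```text
clock: 55.5
position: [0.5262, 0.1148, 0.1268]
ee_rot: [-0.042, 0.999, -0.001, 0.0]
ft_force: [-10.6, -4.7, 26.4]
grip_width: 0.001
```

Request:
move_arm([
  [[0, 0, 0.04], [0, 0, 0], 0],
  [[0, 0, 0.04], [0, 0, 0], 0],
  [[0, 0, 0], [0, 0, 0], 0],
])

```text
clock: 55.88
position: [0.5263, 0.1148, 0.1265]
ee_rot: [-0.042, 0.999, -0.001, 0.0]
ft_force: [-18.9, -9.4, 46.8]
grip_width: 0.005
```

The lid is against its hard stop. Next come the flaps: back off, then locate the white flaps with image code.

Request:
move_arm([
  [[0, 0, -0.3], [0, 0, 0], 0],
  [[0, 0, -1], [0, 0, 0], 0],
  [[0, 0, -1], [0, 0, 0], 0],
  [[0.5, 1, -1], [0, 0, 0], 0],
  [[1, 1, -0.5], [0, 0, 0], 0],
])

```text
clock: 56.5
position: [0.4848, 0.1621, 0.219]
ee_rot: [-0.042, 0.999, 0.001, 0.001]
ft_force: [0.3, -0.2, 0.7]
grip_width: -0.003
```

Request:
move_arm([
  [[1, 1, 0], [0, 0, 0], 0],
  [[1, 1, 0], [0, 0, 0], 0],
  [[1, 1, 0], [0, 0, 0], 0],
  [[0, 0, 0], [0, 0, 0], 0],
])

```text
clock: 57.0
position: [0.4018, 0.2312, 0.2179]
ee_rot: [-0.044, 0.999, -0.001, 0.001]
ft_force: [0.7, -0.8, -0.2]
grip_width: -0.003
```

```bash
python3 -c "
from h import *
im=camera('top');cv2.imwrite('pics/top6.png',im[:,:,::-1])
print(get_obs()['position'])
q=w2px('top',[box(a,b,.124) for a,b in ((-.13,.1),(-.13,-.14),(.1,-.14),(.1,.1))]); print(q.round())
x0,y0=q.min(0).astype(int);x1,y1=q.max(0).astype(int)
c=im[y0:y1,x0:x1].astype(int); m=((c.min(2)>135)&(c.max(2)-c.min(2)<25)).astype(np.uint8)
n,l,st,ce=cv2.connectedComponentsWithStats(m)
for k in range(1,n):
  if st[k,4]>15:
    pts=np.argwhere(l==k)[:,::-1]+[x0,y0]; w=px2w('top',pts,.124)-BOX; s=np.c_[w@EX,w@EY]*1000
    print(st[k,4],ce[k]+[x0,y0],'u',s[:,0].min().round(),s[:,0].max().round(),'v',s[:,1].min().round(),s[:,1].max().round())
"
```

```text
[0.40313019 0.22985946 0.21791319]
[[245. 318.]
 [353. 308.]
 [343. 206.]
 [237. 215.]]
315 [334.32380952 249.14920635] u -19.0 27.0 v -128.0 -94.0
320 [310.46875  293.771875] u -107.0 -73.0 v -72.0 -26.0
317 [265.59936909 298.32807571] u -108.0 -74.0 v 28.0 74.0
```

Flap positions in the box frame are a at v +51, b at v −49, both sticking out at the front (u −108), and c at u +4 on the −y side. Folding a.

```bash
python3 -c "
from h import *
plan(box(-.100,.051,.16),184.9)"
```

```text
t 57.05 p [0.4031 0.2299 0.2179] yaw -175.1 tilt 0.1 g -0.003 F [ 0.9 -0.1  0.4]
turn first z 0.0 then units [-2.12 -3.04  2.32] min rows 4.0
```

Request:
move_arm([
  [[-0.53, -0.76, 0.58], [0, 0, 0], 0],
  [[-0.53, -0.76, 0.58], [0, 0, 0], 0],
  [[-0.53, -0.76, 0.58], [0, 0, 0], 0],
  [[-0.53, -0.76, 0.58], [0, 0, 0], 0],
  [[0, 0, 0], [0, 0, 0], 0],
])

```text
clock: 57.68
position: [0.4634, 0.1561, 0.1584]
ee_rot: [-0.04, 0.999, 0.0, -0.001]
ft_force: [-0.4, 0.6, 0.7]
grip_width: -0.001
```

Request:
move_arm([
  [[0, 0, 0.5], [0, 0, 0], 0],
  [[0, 0, 0.5], [0, 0, 0], 0],
  [[0, 0, 0.5], [0, 0, 0], 0],
  [[0, 0, 0.5], [0, 0, 0], 0],
  [[0, 0, 0.5], [0, 0, 0], 0],
])

```text
clock: 58.3
position: [0.4625, 0.1584, 0.0964]
ee_rot: [-0.042, 0.999, -0.0, -0.0]
ft_force: [-0.9, 0.2, 1.3]
grip_width: 0.001
```

Request:
move_arm([
  [[-0.1, 0, 0], [0, 0, 0], 0],
  [[-0.1, 0, 0], [0, 0, 0], 0],
  [[0, 0, 0], [0, 0, 0], 0],
])

```text
clock: 58.68
position: [0.468, 0.1589, 0.0976]
ee_rot: [-0.042, 0.999, 0.0, 0.0]
ft_force: [-0.7, -0.1, 0.5]
grip_width: -0.0
```

Request:
move_arm([
  [[-0.08, 0, 0.1], [0, 0, 0], 0],
  [[-0.08, 0, 0], [0, 0, 0], 0],
  [[0, 0, 0], [0, 0, 0], 0],
])

```text
clock: 59.05
position: [0.4694, 0.1592, 0.0945]
ee_rot: [-0.043, 0.999, -0.001, -0.002]
ft_force: [-14.7, -3.5, 9.3]
grip_width: 0.005
```

Request:
move_arm([
  [[-0.06, 0, 0], [0, 0, 0], 0],
  [[0, 0, 0], [0, 0, 0], 0],
])

```text
clock: 59.3
position: [0.4694, 0.1592, 0.0943]
ee_rot: [-0.043, 0.999, -0.001, -0.004]
ft_force: [-21.7, -4.2, 15.1]
grip_width: 0.002
```

Request:
move_arm([
  [[-0.06, 0, 0], [0, 0, 0], 0],
  [[0, 0, 0], [0, 0, 0], 0],
])

```text
clock: 59.55
position: [0.4695, 0.1592, 0.094]
ee_rot: [-0.043, 0.999, -0.002, -0.005]
ft_force: [-28.5, -5.9, 20.2]
grip_width: -0.002
```

Flap a is hard against the wall. Now b.

Request:
move_arm([
  [[0.6, 0, 0], [0, 0, 0], 0],
  [[0, 0, -0.9], [0, 0, 0], 0],
  [[0, 0, -0.9], [0, 0, 0], 0],
  [[0, 0, -0.8], [0, 0, 0], 0],
  [[0, 0, 0], [0, 0, 0], 0],
])

```text
clock: 60.18
position: [0.461, 0.1583, 0.1619]
ee_rot: [-0.042, 0.999, 0.0, 0.002]
ft_force: [0.0, -0.0, -0.4]
grip_width: 0.0
```

```bash
python3 -c "
from h import *
plan(box(-.100,-.049,.16),184.9)"
```

```text
t 60.17 p [0.461  0.1583 0.1619] yaw -175.2 tilt 0.2 g 0.0 F [ 0.  -0.  -0.4]
turn first z -0.1 then units [-0.04 -3.99  0.08] min rows 4.0
```

Request:
move_arm([
  [[0, -1, 0.02], [0, 0, 0], 0],
  [[0, -1, 0.02], [0, 0, 0], 0],
  [[0, -1, 0.02], [0, 0, 0], 0],
  [[0, -1, 0.02], [0, 0, 0], 0],
  [[0, 0, 0], [0, 0, 0], 0],
])

```text
clock: 60.8
position: [0.4682, 0.0563, 0.1574]
ee_rot: [-0.041, 0.999, -0.0, -0.0]
ft_force: [-1.0, 0.8, 0.3]
grip_width: 0.004
```

Request:
move_arm([
  [[0, 0, 0.5], [0, 0, 0], 0],
  [[0, 0, 0.5], [0, 0, 0], 0],
  [[0, 0, 0.5], [0, 0, 0], 0],
  [[0, 0, 0.5], [0, 0, 0], 0],
  [[0, 0, 0.55], [0, 0, 0], 0],
])

```text
clock: 61.42
position: [0.468, 0.0586, 0.0931]
ee_rot: [-0.043, 0.999, 0.0, -0.0]
ft_force: [-0.9, 0.1, -1.2]
grip_width: -0.001
```

Request:
move_arm([
  [[-0.1, 0, 0], [0, 0, 0], 0],
  [[-0.1, 0, 0], [0, 0, 0], 0],
  [[-0.08, 0, 0], [0, 0, 0], 0],
  [[-0.08, 0, 0], [0, 0, 0], 0],
  [[0, 0, 0], [0, 0, 0], 0],
])

```text
clock: 62.05
position: [0.4775, 0.0592, 0.0943]
ee_rot: [-0.042, 0.999, 0.0, 0.0]
ft_force: [0.2, -0.9, -0.2]
grip_width: 0.0
```

```bash
python3 -c "
from h import *
plan(box(-.093,-.049,.096),184.9)"
```

```text
t 62.05 p [0.4775 0.0592 0.0943] yaw -175.2 tilt 0.0 g 0.0 F [ 0.2 -0.9 -0.2]
turn first z -0.1 then units [-0.    0.01 -0.07] min rows 1.0
```

Request:
move_arm([
  [[-0.06, 0, 0], [0, 0, 0], 0],
  [[-0.06, 0, 0], [0, 0, 0], 0],
  [[0, 0, 0], [0, 0, 0], 0],
])

```text
clock: 62.42
position: [0.4786, 0.0593, 0.0938]
ee_rot: [-0.042, 0.999, -0.001, -0.002]
ft_force: [-11.1, -1.2, 7.1]
grip_width: -0.001
```

Request:
move_arm([
  [[-0.05, 0, 0], [0, 0, 0], 0],
  [[-0.05, 0, 0], [0, 0, 0], 0],
  [[0, 0, 0], [0, 0, 0], 0],
])

```text
clock: 62.8
position: [0.4787, 0.0593, 0.0933]
ee_rot: [-0.043, 0.999, -0.001, -0.004]
ft_force: [-22.1, -3.4, 15.2]
grip_width: -0.0
```

Flap b is flat. Back off and go round to c.

Request:
move_arm([
  [[0.6, 0, 0], [0, 0, 0], 0],
  [[0, 0, -1], [0, 0, 0], 0],
  [[0, 0, -1], [0, 0, 0], 0],
  [[0, 0, -1], [0, 0, 0], 0],
  [[0, 0, 0], [0, 0, 0], 0],
])

```text
clock: 63.42
position: [0.4689, 0.0585, 0.1706]
ee_rot: [-0.042, 0.999, -0.0, 0.002]
ft_force: [-0.3, 0.6, 0.1]
grip_width: -0.003
```

```bash
python3 -c "
from h import *
plan(box(.004,-.121,.165),184.9)"
```

```text
t 63.42 p [0.4689 0.0585 0.1706] yaw -175.2 tilt 0.2 g -0.003 F [-0.3  0.6  0.1]
turn first z -0.1 then units [-4.22 -2.88  0.22] min rows 5.0
```

Request:
move_arm([
  [[-0.84, -0.58, 0.04], [0, 0, 0], 0],
  [[-0.84, -0.58, 0.04], [0, 0, 0], 0],
  [[-0.84, -0.58, 0.04], [0, 0, 0], 0],
  [[-0.84, -0.58, 0.04], [0, 0, 0], 0],
  [[-0.84, -0.57, 0.04], [0, 0, 0], 0],
])

```text
clock: 64.05
position: [0.5789, -0.0052, 0.1628]
ee_rot: [-0.042, 0.999, -0.0, -0.0]
ft_force: [1.0, -0.1, 0.5]
grip_width: 0.001
```

Request:
move_arm([
  [[0, 0, 0.4], [0, 0, 0], 0],
  [[0, 0, 0.6], [0, 0, 0], 0],
  [[0, 0, 0.6], [0, 0, 0], 0],
  [[0, 0, 0.6], [0, 0, 0], 0],
  [[0, 0, 0.6], [0, 0, 0], 0],
])

```text
clock: 64.68
position: [0.5782, -0.0049, 0.0931]
ee_rot: [-0.042, 0.999, -0.0, 0.0]
ft_force: [0.0, -0.8, 1.8]
grip_width: -0.003
```

```bash
python3 -c "
from h import *
plan(box(.004,-.121,.096),184.9)"
```

```text
t 64.67 p [ 0.5782 -0.0049  0.0931] yaw -175.2 tilt 0.0 g -0.003 F [ 0.  -0.8  1.8]
turn first z -0.1 then units [-0.08  0.02 -0.12] min rows 1.0
```

Request:
move_arm([
  [[0, 0.08, 0], [0, 0, 0], 0],
  [[0, 0.08, 0], [0, 0, 0], 0],
  [[0, 0, 0], [0, 0, 0], 0],
])

```text
clock: 65.05
position: [0.5781, -0.0005, 0.0945]
ee_rot: [-0.042, 0.999, -0.0, 0.0]
ft_force: [0.1, -0.4, -0.2]
grip_width: 0.001
```

Request:
move_arm([
  [[0, 0.06, 0], [0, 0, 0], 0],
  [[0, 0.06, 0], [0, 0, 0], 0],
  [[0, 0, 0], [0, 0, 0], 0],
])

```text
clock: 65.42
position: [0.578, 0.0003, 0.0942]
ee_rot: [-0.041, 0.999, -0.001, 0.0]
ft_force: [-0.3, -8.3, 0.4]
grip_width: 0.001
```

Request:
move_arm([
  [[0, 0.06, 0], [0, 0, 0], 0],
  [[0, 0.05, 0], [0, 0, 0], 0],
  [[0, 0, 0], [0, 0, 0], 0],
])

```text
clock: 65.8
position: [0.578, 0.0004, 0.0942]
ee_rot: [-0.04, 0.999, -0.003, -0.0]
ft_force: [-0.7, -15.3, 3.5]
grip_width: 0.001
```

Request:
move_arm([
  [[0, -0.7, 0], [0, 0, 0], 0],
  [[0, 0, -1], [0, 0, 0], 0],
  [[0, 0, -1], [0, 0, 0], 0],
  [[0, 0, -1], [0, 0, 0], 0],
  [[0.5, -1, -1], [0, 0, 0], 0],
])

```text
clock: 66.42
position: [0.5689, -0.0362, 0.1954]
ee_rot: [-0.044, 0.999, 0.001, 0.001]
ft_force: [0.1, -1.0, 0.2]
grip_width: 0.001
```

Request:
move_arm([
  [[0.5, -1, 0], [0, 0, 0], 0],
  [[0.5, -1, 0], [0, 0, 0], 0],
  [[0.5, -1, 0], [0, 0, 0], 0],
  [[0.5, -1, 0], [0, 0, 0], 0],
  [[0.5, -1, 0], [0, 0, 0], 0],
])

```text
clock: 67.05
position: [0.5168, -0.1689, 0.1943]
ee_rot: [-0.043, 0.999, 0.0, 0.0]
ft_force: [0.2, 0.6, 0.2]
grip_width: 0.0
```

```bash
python3 -c "
from h import *
print(get_obs()['position'],get_obs()['ft_force'])
a=camera('top')[160:340,120:360,::-1];b=camera('scene')[110:290,240:480,::-1]
cv2.imwrite('pics/m3.png',np.hstack([cv2.resize(x,(400,300),interpolation=2) for x in (a,b)]))
"
```

```text
[ 0.51677216 -0.16887885  0.19434573] [0.24834214 0.60265832 0.1909166 ]
```

View pics/m3.png

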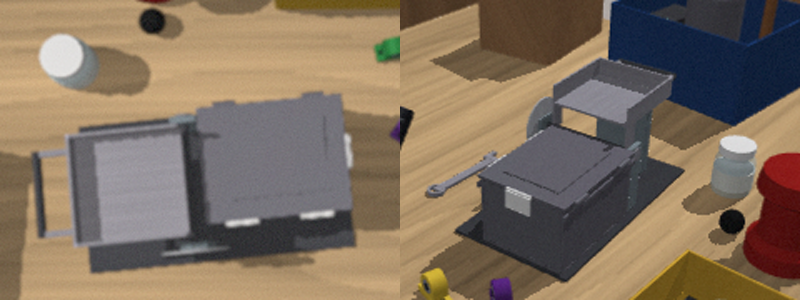

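The lid is shut, flap c lies flat on the wall, a and b show only narrow strips from above, and the pan is level and empty. One numeric check of the flaps, then hand in.

```bash
python3 -c "
from h import *
im=camera('top')
q=w2px('top',[box(a,b,.124) for a,b in ((-.13,.1),(-.13,-.14),(.1,-.14),(.1,.1))])
x0,y0=q.min(0).astype(int);x1,y1=q.max(0).astype(int)
c=im[y0:y1,x0:x1].astype(int); m=((c.min(2)>135)&(c.max(2)-c.min(2)<25)).astype(np.uint8)
n,l,st,ce=cv2.connectedComponentsWithStats(m)
for k in range(1,n):
  if st[k,4]>15:
    pts=np.argwhere(l==k)[:,::-1]+[x0,y0]
    for z in (.124,.094):
      w=px2w('top',pts,z)-BOX; s=np.c_[w@EX,w@EY]*1000
      print(st[k,4],z,'u',np.percentile(s[:,0],[2,98]).round(),'v',np.percentile(s[:,1],[2,98]).round())
# expected outer silhouette of flat / 0.25 rad flap bottoms
"
```

```text
74 0.124 u [-17.  25.] v [-103.  -94.]
74 0.094 u [-15.  28.] v [-104.  -95.]
81 0.124 u [-81. -73.] v [-69. -28.]
81 0.094 u [-81. -72.] v [-70. -28.]
82 0.124 u [-83. -74.] v [31. 72.]
82 0.094 u [-82. -73.] v [33. 75.]
```

```bash
python3 -c "
from workcell import *
print(hand_in())"
```

```text
the job is handed in; nothing more can be done
None
```

The job is done and handed in at about 67 s of the 210 s allowed; the hand-in reports no verdict.

**What I did:** I found three dark bearings, with no fourth. I put all three in the pan, tipped it to about 60° and held it there for over two seconds, then brought it back level. The bearings slid into the box. I then swung the lid shut to its stop and folded flaps a, b and c against the walls.

**Last checks:**
- **Pan:** it looked level and empty in the last picture.
- **Bearings:** after tipping, a picture showed all three clustered on the box floor. They can't be seen now that the lid is shut.
- **Lid:** it reached a hard stop at the shut height and looked shut in the last picture.
- **Flaps:** each stopped hard when pressed. From above they now stick out 8–9 mm, against 34 mm before folding, which fits lying flat.
- **Bystanders:** I never touched the tape, tin or mug, but I took no final measurement of where they stand.

**Surprises:**
- **Bearing 1:** it was shifted sideways in the pan while the arm was away. It stayed upright inside, so I set the third bearing clear of it.
- **Forces:** the wrist force peaked at about 52 N when the pan met its rest and was 47 N on the vertical when seating the lid. Both are well under the 120 N limit.

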